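Clamp the small painting panels into one row with the panel clamp's crank

ROBOT

A 6-joint arm with a two-finger parallel gripper is mounted at the origin on the work surface. World frame = base frame: x ahead of the robot, y to its left, z up, the work surface at z = 0. Lengths are in m, angles in rad, forces in N, time in s.
With the tool pointing down it reaches from about 0.25 to 0.775 m from the base axis. Payload 8.9 kg.
Tool frame: the origin (TCP) lies on the centre line of the jaws, within the pads' length; the fingertips stand 8 mm ahead of it and the grasp point (between the pads) lies 11 mm behind it; z points along the fingers, y is the direction in which the jaws open and shut (so a half turn about z gives the same grasp; the last joint's range is limited). The gripper opens to 85 mm and grips with 20 to 120 N. Pads are 22 mm wide; open, the fingers measure 114 mm over their backs; the gripper's body (76 mm by 85 mm) begins 54 mm behind the grasp point. The pads swing forward as they close: fully open they stand 13 mm farther back than shut.
Start: joints at [1.111, 0.291, -0.153, 1.127, 0, 1.431], TCP at [0.166, 0.498, 0.239] pointing down, gripper open.
Joint ranges: [-2.52, 2.52], [-0.91, 1.74], [-1.3, 1.37], [-1.96, 2.02], [-1.52, 1.47], [-3.14, 3.14]. Speed limits (rad/s): [2.22, 2.22, 2.79, 3.14, 3.14, 3.14].

INTERFACE

Orientations are given as a rotation vector (axis times angle).
In Python, from station import * gives the robot as it stands. The module is installed in compiled form; this text tells all that it offers.
- The arm moves only by the tool jog_arm, never from a script. Its argument "plan" is one flat list of numbers, 4 for each row, row after row: the shift along the tool's x, y, z in mm, then the turn about the tool's z in rad. In form: [dx, dy, dz, twist, dx, dy, dz, twist, ...]. A call has 1 to 8 rows; each row shifts and turns the pose as measured when the row begins, along the tool's axes as they then stand; what a row does not reach is not made up. A row lasts 1/12 s, in which the tool goes at most 41.7 mm and 7.16 degrees, less where a joint would pass 70% of its speed; a pose out of reach is approached as far as the arm can. A call with a gripper value outside its range is refused whole. "grip" is the finger opening in mm, from 0 to 85.4, set as the call begins (left out, the last holds). The fingers move at their own pace and stop on an object; "force" is the grip in N (left out, the last holds). Time passes only in rows, so rows that do not move let the fingers close. It gives the time, the measured TCP pose, the force and the opening at its end, in the units of the state.
- get_obs(): the state, without advancing time (a new reading comes with each control period).
- get_image(name): name is "side" or "top" or "wrist"; returns a dict with "img" (420x560x3 uint8, red, green, blue), "fx", "fy", "cx", "cy" (pixels), "eye" and "attitude" of the camera in the world; the wrist camera has in their place "mount" (4x4, takes a point from camera to tool coordinates, whose origin is the TCP and whose axes are the flange's). Camera axes: x right, y up, looking along -z (the intrinsics and any distortion apply to the point x, -y, -z); pixel columns grow to the right and rows downward; lengths in m; the calibration is good to about 2 mm. A picture is of the moment at which its call begins: read the wrist's pose just before it. There is no depth.
- close_job(): hands the job in, once; it reports no verdict.
The state is a dict: "time_s": time; "joint_positions": joint angles; "joint_vel": joint speeds; "joint_efforts": joint torques, N m; "tcp_pos": TCP position; "orientation": TCP orientation; "force": force on the tool from outside, world axes, zero at the start; "ft_torque": the same for the moment, N m; "finger_gap": finger opening in m.
Only numpy, scipy, OpenCV 4.12 (cv2) and the standard library are available. Lean on these libraries where they do the work, as an engineer would, in place of code of your own. Each camera call takes 0.05 s, during which the arm holds its last target.

TASK

Lay all the small painting panels that are on the table (two to four) flat and square on the clamp's bed, side by side between the jaws with their white faces up and their ends in line, gripping them lightly. Then put the crank on the square shaft end and wind it clockwise by its knob until the row is closed up and the sprung pad is pushed about half-way (10 mm) back into its jaw, never close to its stop. Leave the clamp tight, lay the crank flat back on its mat, and leave the other things where they are.

Things in the scene. Friction and masses are not known exactly. Their poses are not given: they have to be found in the camera images.
- panel1_mid (a point): Centre (half-way up) of painting panel 1: a small wooden block 60 long (x) x 28 wide (y) x 20 mm high, 45 g, primed white on its upper face, identical to the other panels; its soft edges dent if a finger presses with more than 50 N. Starts flat on the table, long axis within 45 degrees of world x. None if this panel is absent.
- panel2_mid (a point): Centre (half-way up) of painting panel 2: a small wooden block 60 long (x) x 28 wide (y) x 20 mm high, 45 g, primed white on its upper face, identical to the other panels; its soft edges dent if a finger presses with more than 50 N. Starts flat on the table, long axis within 45 degrees of world x. None if this panel is absent.
- panel3_mid (a point): Centre (half-way up) of painting panel 3: a small wooden block 60 long (x) x 28 wide (y) x 20 mm high, 45 g, primed white on its upper face, identical to the other panels; its soft edges dent if a finger presses with more than 50 N. Starts flat on the table, long axis within 45 degrees of world x. None if this panel is absent.
- panel4_mid (a point): Centre (half-way up) of painting panel 4: a small wooden block 60 long (x) x 28 wide (y) x 20 mm high, 45 g, primed white on its upper face, identical to the other panels; its soft edges dent if a finger presses with more than 50 N. Starts flat on the table, long axis within 45 degrees of world x. None if this panel is absent.
- bed_start (a point): Start of the panel row: on top of the fixed clamp's bed (6 mm above the table), at the foot of the fixed jaw's face, mid-width. y runs along the bed from the fixed jaw (18 mm high) to the moving jaw and gearbox; x across it; z up. Bed 50 mm wide, sides open: panels lie with their 60 mm length along x, overhanging 5 mm each side, side by side along y. Clamp yaw varies by 0.3 rad.
- pad_face (a point): Centre of the sprung wooden pad's face, which looks to the fixed jaw (pad 50 wide, 18 mm high). At the start it is 150 mm along y from bed_start; the jaw behind it, top 32 mm above the table, follows the crank.
- pad (a joint): How far (m) the sprung pad is pushed back into the moving jaw: 0 free, 0.022 its stop; spring 500 N/m. It is 0 until the row of panels is closed up and the pad presses on it.
- shaft (a joint): Angle (rad) of the square shaft: 0 at the start, grows clockwise seen from above; each clockwise full turn brings the moving jaw 16 mm towards the fixed jaw (anticlockwise opens it). Stiff, 0.08 N m; it stays where it is left.
- shaft_top (a point): Top centre of the upright square steel shaft end: 14 mm across (its top 6 mm tapers to 9 mm), 28 mm tall on the gearbox lid (lid 64 x 64 mm, 57 mm above the table), so its top is 85 mm above the table; 247 mm along the bed from bed_start. Its x and y axes are square to its faces, parallel to bed_start's at shaft angle 0, and turn with it.
- crank_hub (a point): Hub centre of the loose steel crank (210 g, balanced about the hub by a 26 mm tail), 15 mm above its flat underside. Hub 28 x 28 x 30 mm high; in its underside a square socket, 15.6 mm wide, 20 mm deep, drops over the shaft end in any quarter position until its end rests on the shaft's top. x points along the arm (18 mm wide, 10 thick) to the knob; y, z (up) square to the hub. Starts on the mat.
- crank_knob (a point): Grip point of the crank's upright wooden knob, 60 mm from the hub's axis, 52 mm above the crank's underside: a round handle 22 mm in diameter from 26 to 66 mm above the underside, that spins freely on the arm, so it can be held without turning the gripper.
- mat_top (a point): Centre of the top of the fixed black rubber mat, the crank's place: 160 (x) x 110 (y) x 4 mm thick, lying flat on the table.
- pot1: Bystander: small white paint pot, 40 mm in diameter, 42 mm high, standing among the panels; origin at its underside.
- pot2: Bystander: small blue paint pot, 42 mm in diameter, 45 mm high; origin at its underside.
- jar: Bystander: yellow paint jar, 64 mm in diameter, 90 mm high; origin at its underside.
- palette: Bystander: white china palette plate, 120 mm in diameter, 14 mm high; origin at its underside.
- brushpot: Bystander: blue pot, 76 mm in diameter and 95 mm high, with brushes standing in it to 180 mm; origin at its underside.
- brush: Bystander: paint brush lying on the table.
- knife: Bystander: palette knife lying on the table.
Things that resemble listed ones, but are neither listed nor needed, are in the scene too. Leave any green or orange look-alike of the part that bears panel2_mid alone.

How it is judged:
By the outcome, as a careful person would: the job done as asked, in the order asked, and still so for the second after the job is handed in, with the robot touching nothing.
Of panel1, panel2, panel3, panel4 only 2 to 4 are there at a start; the rules pass over those that are not, and their reading is None.
At some moment in a run one of panel1, panel2, panel3, panel4 may be knocked a few centimetres aside while the robot is not near it.
Once in a run the grip may slacken for a moment while it holds something.
It also fails if it takes over 210 s, if anything falls off the work surface, if the arm or the gripper's body presses on something with over 40 N, if the wrist force passes 120 N, or if a joint passes its speed limit or range.

## Working session

There is one attempt and no reset: what is moved stays moved. The work goes in short steps, Python scripts to look and compute and a tool call to move; the robot and the scene stay as the last step left them, time stands still between calls to the robot, and variables do not carry over. Pictures are saved under pics/ and viewed, and the job is handed in when it is done.

Besides the shell and the picture viewer there is one more tool, called after ">>>" as name(argument=value, ...) on one line, values as JSON. jog_arm: Moves the arm, as the interface text tells. Its arguments: {"type":"object","properties":{"plan":{"type":"array"},"grip":{"type":"number"},"force":{"type":"number"}},"required":["plan"]}

```bash
mkdir -p pics; cat > h.py <<'E'
from station import *
import numpy as np, cv2
from scipy.spatial.transform import Rotation as R
def save(name,fn):
    o=get_obs(); d=get_image(name)
    cv2.imwrite('pics/'+fn+'.png',d['img'][:,:,::-1]); 
    np.save('pics/'+fn+'.npy',dict(d=d,p=np.array(o['tcp_pos']),r=np.array(o['orientation'])),allow_pickle=True)
    return d,o
E
python3 - <<'E'
from h import *
o=get_obs();print(o)
for n in ['side','top','wrist']:
    d,_=save(n,n+'0'); print(n,{k:v for k,v in d.items() if k!='img'})
E
```

```text
{'time_s': 0.0, 'joint_positions': array([ 1.11067813e+00,  2.91250628e-01, -1.54110275e-01,  1.12669376e+00,
        2.06658686e-05,  1.43149311e+00]), 'joint_vel': array([ 0.00016022, -0.00080867, -0.00015522, -0.00050493,  0.00039518,
        0.00035996]), 'joint_efforts': array([-3.50681388e-03, -5.37141395e+01,  3.31375873e+01,  1.55079371e-02,
       -4.14927918e-04, -1.10821628e-05]), 'tcp_pos': array([0.16535933, 0.49784145, 0.23875369]), 'orientation': array([-5.01714114e-01, -3.10087497e+00,  1.87866093e-03]), 'force': array([ 0.23487292,  0.14715281, -0.05409676]), 'ft_torque': array([-0.05403662,  0.00281088,  0.01457259]), 'finger_gap': 0.08503441748794319}
side {'fx': 427.0143399130079, 'fy': 427.0143399130079, 'cx': 286.7640042788919, 'cy': 210.4461252062264, 'eye': array([-0.04216133, -0.5536262 ,  0.82239812]), 'attitude': array([ 0.78764239, -0.32264589, -0.76533714])}
top {'fx': 480.4720223772624, 'fy': 480.4720223772624, 'cx': 286.3474006006, 'cy': 210.87934866197813, 'eye': array([0.39001042, 0.02233846, 1.51420341]), 'attitude': array([ 0.08315001, -0.09113638, -1.57331521])}
wrist {'fx': 317.52631703926403, 'fy': 317.52631703926403, 'cx': 273.8793285436448, 'cy': 208.20124046988875, 'mount': array([[ 2.98867803e-04,  9.65041796e-01,  2.62095867e-01,
         6.64880238e-02],
       [ 9.99999790e-01, -4.39105922e-04,  4.76496744e-04,
         5.90010761e-04],
       [ 5.74927120e-04,  2.62095669e-01, -9.65041724e-01,
        -1.35139474e-01],
       [ 0.00000000e+00,  0.00000000e+00,  0.00000000e+00,
         1.00000000e+00]])}
```

View pics/top0.png

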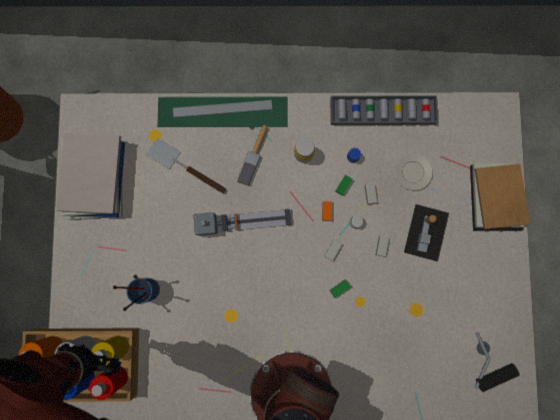

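View pics/side0.png

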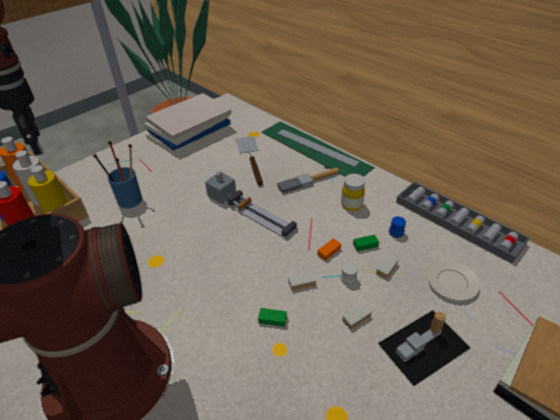

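View pics/wrist0.png

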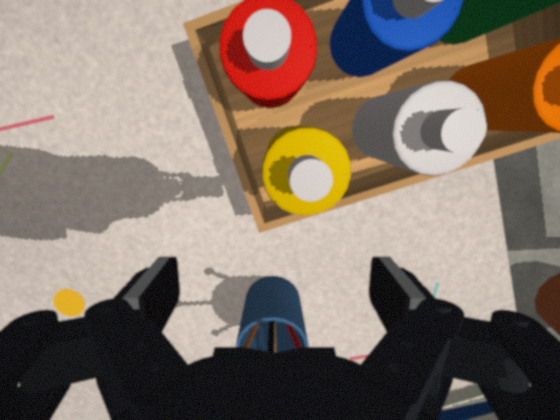

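```bash
cat >> h.py <<'E'
def camT(s):
    d=s['d']
    if 'mount' in d:
        T=np.eye(4);T[:3,:3]=R.from_rotvec(s['r']).as_matrix();T[:3,3]=s['p'];return T@d['mount']
    T=np.eye(4);T[:3,:3]=R.from_rotvec(d['attitude']).as_matrix();T[:3,3]=d['eye'];return T
def load(fn): return np.load('pics/'+fn+'.npy',allow_pickle=True).item()
def unp(s,u,v,z):
    d=s['d'];T=camT(s);r=T[:3,:3]@np.array([(u-d['cx'])/d['fx'],-(v-d['cy'])/d['fy'],-1]);
    return T[:3,3]+r*(z-T[2,3])/r[2]
def proj(s,P):
    d=s['d'];T=camT(s);c=T[:3,:3].T@(np.asarray(P)-T[:3,3])
    return np.array([d['cx']+d['fx']*c[0]/-c[2],d['cy']-d['fy']*c[1]/-c[2]])
def crop(fn,x0,y0,x1,y1,k,out):
    im=cv2.imread('pics/'+fn+'.png')[y0:y1,x0:x1];im=cv2.resize(im,None,fx=k,fy=k,interpolation=cv2.INTER_CUBIC)
    im=cv2.convertScaleAbs(im,alpha=1.3)
    st=10 if k>=5 else 20
    for x in range((x0//st+1)*st,x1,st): cv2.line(im,((x-x0)*k,0),((x-x0)*k,6),(0,0,255),1);cv2.putText(im,str(x),((x-x0)*k,16),0,.35,(0,0,255))
    for y in range((y0//st+1)*st,y1,st): cv2.line(im,(0,(y-y0)*k),(6,(y-y0)*k),(0,0,255),1);cv2.putText(im,str(y),(8,(y-y0)*k),0,.35,(0,0,255))
    cv2.imwrite('pics/'+out+'.png',im)
E
python3 - <<'E'
from h import *
crop('top0',310,165,460,275,5,'c1'); crop('top0',180,190,310,250,6,'c2')
s=load('top0')
for n,u,v,z in [('bed',288,217,.006),('gear',205,223,.085),('p1',334,250,.02),('p2',383,246,.02),('p3',371,195,.02),('mat',426,232,.004),('hub',424,238,.03)]: print(n,unp(s,u,v,z).round(3))
E
```

```text
bed [0.538 0.009 0.006]
gear [0.514 0.257 0.085]
p1 [ 0.434 -0.133  0.02 ]
p2 [ 0.445 -0.285  0.02 ]
p3 [ 0.606 -0.252  0.02 ]
mat [ 0.489 -0.426  0.004]
hub [ 0.469 -0.411  0.03 ]
```

View pics/c1.png

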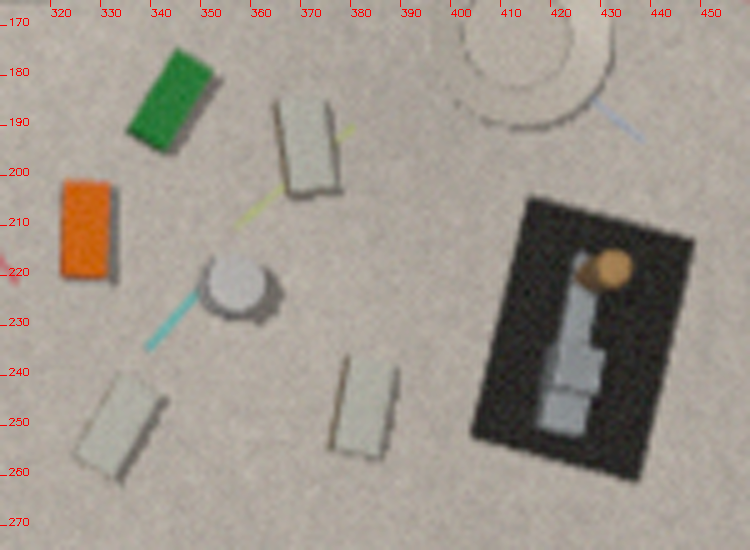

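View pics/c2.png

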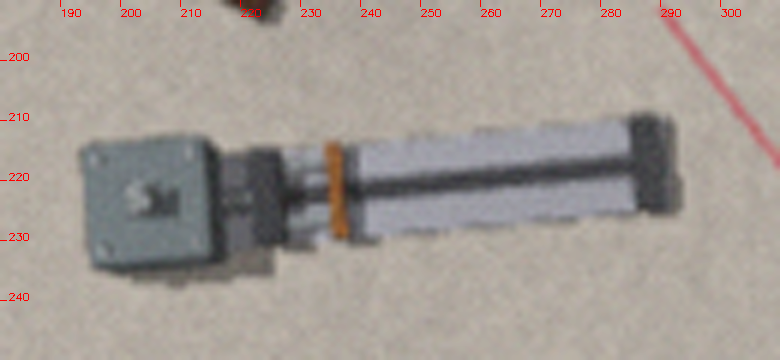

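```bash
cat >> h.py <<'E'
def go(x,y,z,yaw=None,n=None):
    """shift needed in tool axes mm, total twist rad, rows"""
    o=get_obs();Rm=R.from_rotvec(o['orientation']).as_matrix()
    d=Rm.T@(np.array([x,y,z])-o['tcp_pos'])*1000
    yx=np.degrees(np.arctan2(Rm[1,0],Rm[0,0]))
    tw=0
    if yaw is not None: tw=-np.radians((yaw-yx+180)%360-180)
    print('t%.2f tcp'%o['time_s'],o['tcp_pos'].round(4),'yaw%.1f tilt%.2f'%(yx,np.degrees(np.arccos(-Rm[2,2]))),'gap%.4f'%o['finger_gap'],'q6 %.2f'%o['joint_positions'][5],'F',o['force'].round(1))
    print('shift',d.round(1),'|%.0f|'%np.linalg.norm(d),'twist %.3f'%tw,'minrows',max(np.linalg.norm(d)/41.7,abs(tw)/.125))
E
python3 -c "
from h import *
go(.50,.10,.26,90)"
```

```text
t0.15 tcp [0.1654 0.4979 0.2389] yaw161.6 tilt0.06 gap0.0853 q6 1.43 F [ 1.1  0.4 -0. ]
shift [-443.  -272.1  -20.9] |520| twist 1.250 minrows 12.478351992321608
```

>>> jog_arm(plan=[-34,-21,-1.6,0,-34,-21,-1.6,0,-34,-21,-1.6,0,-34,-21,-1.6,0,-34,-21,-1.6,0,-34,-21,-1.6,0,-34,-21,-1.6,0,-34,-21,-1.6,0])

```text
time_s: 0.82
tcp_pos: [0.3731, 0.2484, 0.2497]
orientation: [-0.479, -3.102, 0.001]
force: [1.9, 0.2, -0.3]
finger_gap: 0.0856
```

>>> jog_arm(plan=[-34,-21,-1.6,0,-34,-21,-1.6,0,-34,-21,-1.6,0,-34,-21,-1.6,0,-34,-21,-1.6,0,0,0,0,0.12,0,0,0,0.12,0,0,0,0.12])

```text
time_s: 1.48
tcp_pos: [0.5122, 0.0803, 0.2565]
orientation: [-1.046, -2.961, 0.004]
force: [-1.1, 0.5, -0.6]
finger_gap: 0.0853
```

>>> jog_arm(plan=[0,0,0,0.12,0,0,0,0.12,0,0,0,0.12,0,0,0,0.12,0,0,0,0.12,0,0,0,0.12,0,0,0,0.12,0,0,0,0.05])

```text
time_s: 2.15
tcp_pos: [0.5112, 0.0787, 0.254]
orientation: [-2.262, -2.175, 0.01]
force: [0.8, -0.1, -0.2]
finger_gap: 0.0855
```

```bash
python3 -c "
from h import *
go(.50,.10,.26,90)
save('wrist','w1')
print(get_obs()['tcp_pos'])"
```

```text
t2.15 tcp [0.5112 0.0787 0.254 ] yaw87.8 tilt0.43 gap0.0855 q6 1.62 F [ 0.8 -0.1 -0.2]
shift [ 20.9 -12.1  -6. ] |25| twist -0.039 minrows 0.5959791594580658
[0.51119075 0.07869389 0.25394558]
```

View pics/w1.png

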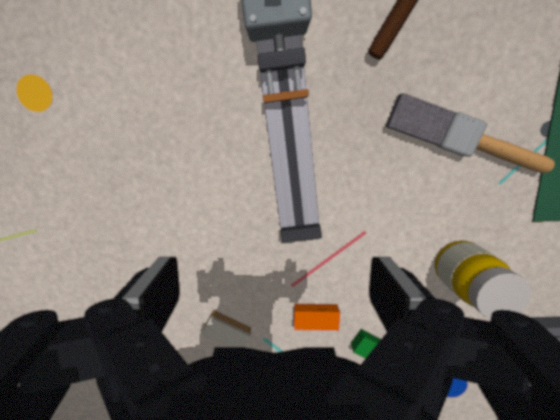

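```bash
python3 -c "
from h import *
crop('w1',230,0,350,110,6,'c3')
crop('w1',250,150,350,250,6,'c4')"
```

```text
(no output)
```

View pics/c3.png

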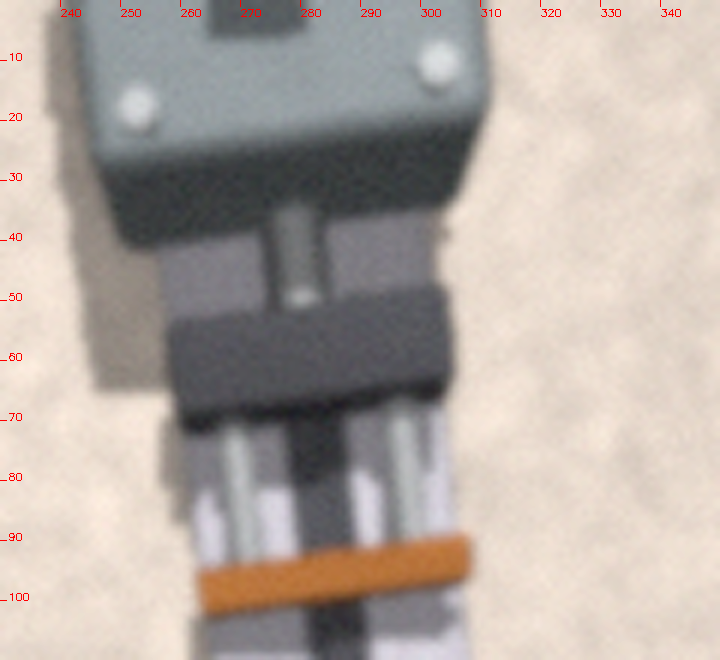

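View pics/c4.png

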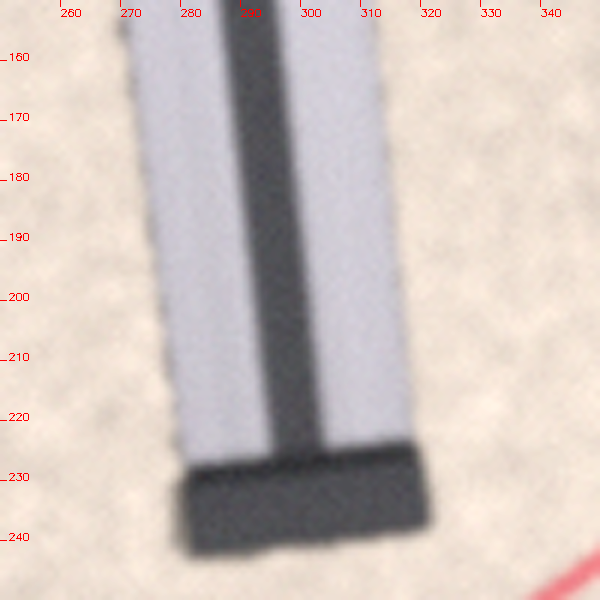

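```bash
python3 -c "
from h import *
s=load('w1')
L=unp(s,280.8,228,.006);Rr=unp(s,318.8,223.6,.006)
print(L,Rr,np.linalg.norm(L-Rr),(L+Rr)/2, np.degrees(np.arctan2(*(Rr-L)[[1,0]])))
a=unp(s,271.5,155,.006);b=unp(s,280.5,227,.006);print(a,b,np.degrees(np.arctan2(*(a-b)[[1,0]]))-90)
a=unp(s,312.5,150,.006);b=unp(s,318.6,222,.006);print(a,b,np.degrees(np.arctan2(*(a-b)[[1,0]]))-90)
# pad top edges front (z = 24?) 
for z in (.024,.018): 
  a=unp(s,263.5,102.5,z);b=unp(s,308,96.5,z);print(z,a,b,np.linalg.norm(a-b),np.degrees(np.arctan2(*(b-a)[[1,0]])))
t=load('top0');
print('shaft top?',unp(t,202.5,222,.085))
for u,v in [(286,210.5),(285.5,225)]: print(unp(t,u,v,.006))
"
```

```text
[0.51576657 0.01447045 0.006     ] [0.56403428 0.01858775 0.006     ] 0.048443000156604576 [0.53990042 0.0165291  0.006     ] 4.875607882548571
[0.50768984 0.10689833 0.006     ] [0.51542977 0.01582426 0.006     ] 4.85761467919842
[0.55667933 0.1109345  0.006     ] [0.56378479 0.020724   0.006     ] 4.503623222957032
0.024 [0.50159046 0.16585517 0.024     ] [0.55019658 0.17015302 0.024     ] 0.048795755461385655 5.053072275650028
0.018 [0.50137803 0.16618817 0.018     ] [0.55078326 0.17055669 0.018     ] 0.049597982055136894 5.0530722756500595
shaft top? [0.51677524 0.26495647 0.085     ]
[0.55915312 0.01537464 0.006     ]
[0.51322596 0.0171541  0.006     ]
```

```bash
python3 -c "
from h import *
go(.50,-.26,.26,90)"
```

```text
t2.20 tcp [0.5112 0.0787 0.2539] yaw87.7 tilt0.43 gap0.0857 q6 1.62 F [-0.3  0.2  0.1]
shift [-338.9    2.1   -5.3] |339| twist -0.039 minrows 8.127884689495467
```

>>> jog_arm(plan=[-38,0,-1,-0.01,-38,0,-1,-0.01,-38,0,-1,-0.01,-38,0,-1,-0.01,-38,0,-1,0,-38,0,-1,0,-38,0,0,0,-38,0,0,0])

```text
time_s: 2.87
tcp_pos: [0.5098, -0.2298, 0.2594]
orientation: [-2.182, -2.251, 0.008]
force: [1.3, -0.1, 0.4]
finger_gap: 0.085
```

>>> jog_arm(plan=[-38,0,0,0,0,0,0,0,0,0,0,0])

```text
time_s: 3.12
tcp_pos: [0.5096, -0.2776, 0.2579]
orientation: [-2.184, -2.249, 0.011]
force: [0.2, 0.7, 0.7]
finger_gap: 0.0858
```

```bash
python3 -c "
from h import *
go(.50,-.26,.26,90)
save('wrist','w2')
crop('w2',100,0,500,300,2,'c5')"
```

```text
t3.12 tcp [ 0.5096 -0.2776  0.2579] yaw91.7 tilt0.52 gap0.0858 q6 0.92 F [0.2 0.7 0.7]
shift [17.9 -9.1 -2. ] |20| twist 0.029 minrows 0.4839293453455622
```

View pics/c5.png

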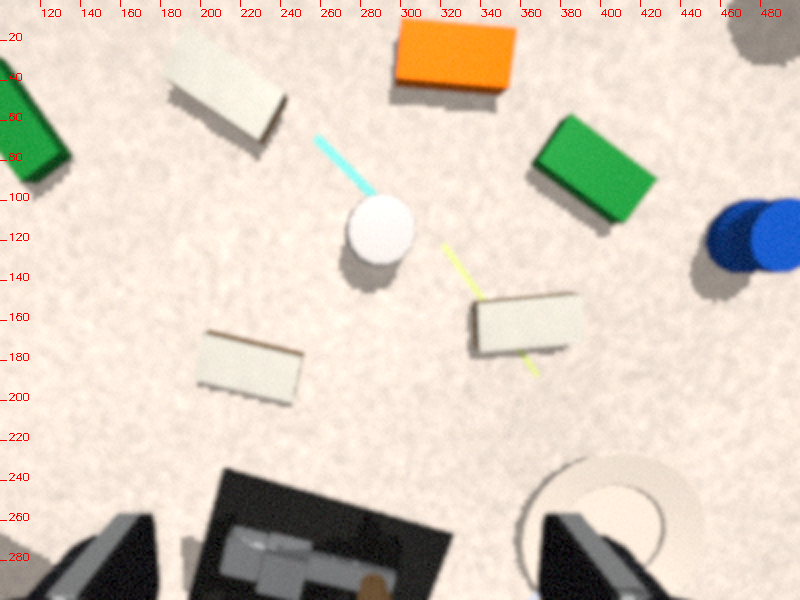

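```bash
python3 -c "
from h import *
s=load('w2')
def P(n,c):
  q=np.array([unp(s,100+X/2,Y/2,.02) for X,Y in c]); print(n,q.mean(0).round(4)); 
  for i in range(4):
    d=q[(i+1)%4]-q[i]; print('  %.1f mm %.1f'%(np.linalg.norm(d)*1000,np.degrees(np.arctan2(d[1],d[0]))))
P('p2',[(206,336),(301,356),(291,404),(197,382)])
P('p3',[(481,302),(581,294),(584,344),(481,354)])
P('p1',[(187,27),(284,97),(260,138),(166,74)])
"
python3 -c "
from h import *
crop('w2',170,5,260,80,8,'c6')
crop('w2',320,130,410,190,8,'c7')"
```

```text
p2 [ 0.4486 -0.2853  0.02  ]
  57.1 mm -10.3
  30.1 mm -101.0
  57.8 mm 168.2
  28.6 mm 77.4
p3 [ 0.6142 -0.2528  0.02  ]
  57.5 mm 6.3
  29.3 mm -79.4
  60.5 mm -172.6
  30.4 mm 94.8
p1 [ 0.4374 -0.1309  0.02  ]
  60.0 mm -32.1
  24.5 mm -122.1
  58.2 mm 148.9
  25.5 mm 62.0
```

View pics/c6.png

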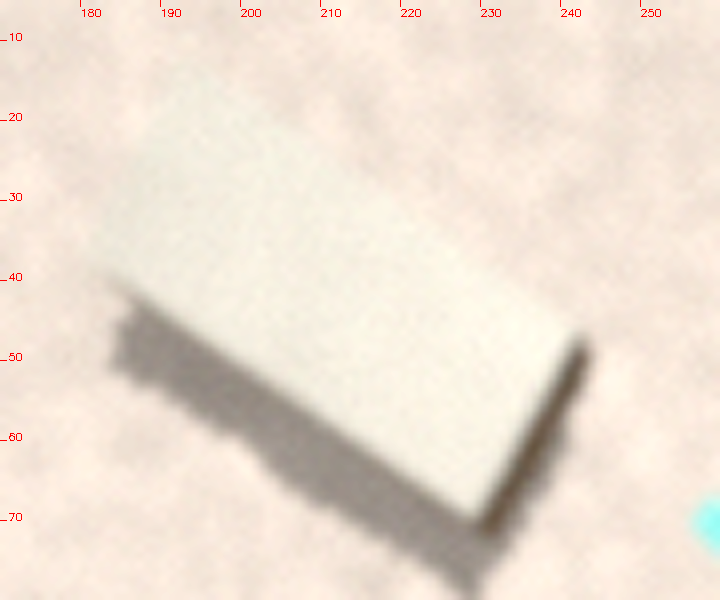

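View pics/c7.png

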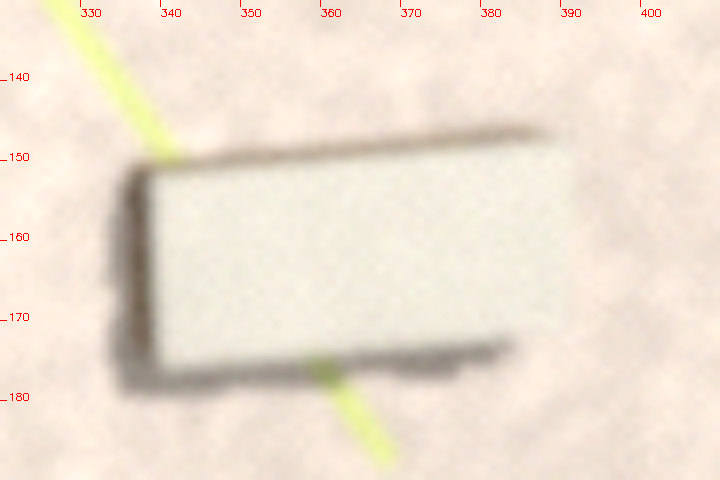

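```bash
python3 -c "
from h import *
s=load('w2')
q=np.array([unp(s,u,v,.02) for u,v in [(242,47.5),(229,70.5),(182,38.5),(195,14)]]);print(q.mean(0));
for i in range(4):
    d=q[(i+1)%4]-q[i]; print('  %.1f mm %.1f'%(np.linalg.norm(d)*1000,np.degrees(np.arctan2(d[1],d[0]))))
go(.4486,-.2853,.09,78.7)"
```

```text
[ 0.43722532 -0.13155533  0.02      ]
  27.2 mm -121.2
  58.3 mm 148.8
  27.8 mm 58.1
  58.0 mm -31.8
t3.17 tcp [ 0.5096 -0.2775  0.2578] yaw91.7 tilt0.53 gap0.0850 q6 0.92 F [-0.3 -0.6 -0.1]
shift [ -5.8 -59.7 168.4] |179| twist 0.227 minrows 4.286083563795239
```

>>> jog_arm(plan=[-1,-12,34,0,-1,-12,34,0,-1,-12,34,0,-1,-12,34,0,-1,-12,34,0,0,0,0,0.114,0,0,0,0.114,0,0,0,0])

```text
time_s: 3.83
tcp_pos: [0.4471, -0.2757, 0.0824]
orientation: [-2.418, -2.0, 0.009]
force: [0.1, -0.0, 0.2]
finger_gap: 0.0849
```

```bash
python3 -c "
from h import *
go(.4486,-.2853,.012,78.7)
save('wrist','w3')"
```

```text
t3.83 tcp [ 0.4471 -0.2757  0.0824] yaw79.2 tilt0.39 gap0.0849 q6 1.07 F [ 0.1 -0.   0.2]
shift [-9.1  3.8 70.4] |71| twist 0.009 minrows 1.7037132191019306
```

View pics/w3.png

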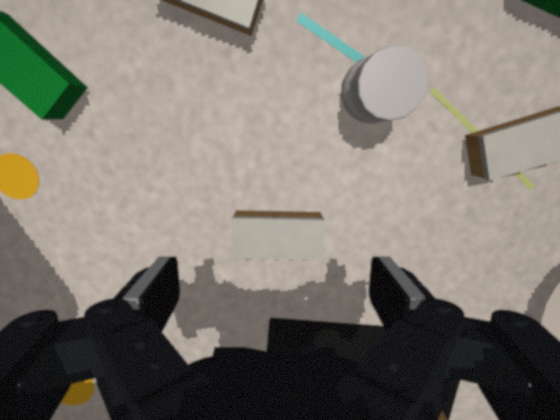

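```bash
cat >> h.py <<'E'
def rect(fn,c,z=.02):
    s=load(fn);q=np.array([unp(s,u,v,z) for u,v in c]);print('centre',q.mean(0).round(4))
    for i in range(4):
        d=q[(i+1)%4]-q[i]; print('  %.1f mm %.1f'%(np.linalg.norm(d)*1000,np.degrees(np.arctan2(d[1],d[0]))))
    return q.mean(0)
E
python3 -c "
from h import *
c=rect('w3',[(234,217),(323,218),(325,261),(231.5,260)])
go(c[0],c[1],.012,79.2)"
```

```text
centre [ 0.4478 -0.2844  0.02  ]
  57.8 mm -11.4
  30.4 mm -95.9
  63.1 mm 168.7
  30.4 mm 74.1
t3.88 tcp [ 0.4476 -0.2758  0.0828] yaw79.6 tilt0.35 gap0.0856 q6 1.06 F [-0.1  0.5  1.1]
shift [-8.2  2.2 70.8] |71| twist 0.006 minrows 1.7108952593394149
```

>>> jog_arm(plan=[-2.5,0.6,18,0.005,-2.5,0.6,18,0.005,-2.5,0.6,18,0.005,-1,0.4,14,0,0,0,0,0,0,0,0,0])

```text
time_s: 4.38
tcp_pos: [0.4536, -0.2837, 0.0174]
orientation: [2.391, 2.028, -0.005]
force: [0.5, 0.4, 0.5]
finger_gap: 0.0857
```

```bash
python3 -c "
from h import *
go(.4478,-.2844,.012,78.7)
save('wrist','w4')"
```

```text
t4.38 tcp [ 0.4536 -0.2837  0.0174] yaw80.6 tilt0.42 gap0.0857 q6 1.04 F [0.5 0.4 0.5]
shift [-1.6 -5.6  5.4] |8| twist 0.033 minrows 0.26591984523747497
```

View pics/w4.png

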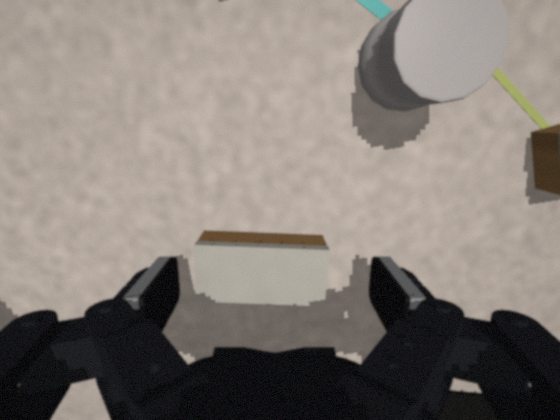

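>>> jog_arm(plan=[-0.8,-3,2.5,0.017,-0.8,-3,2.5,0.017,0,0,0,0,0,0,0,0])

```text
time_s: 4.77
tcp_pos: [0.4488, -0.285, 0.0154]
orientation: [2.421, 1.984, -0.003]
force: [0.5, -0.1, 1.4]
finger_gap: 0.0855
```

>>> jog_arm(plan=[0,0,0,0,0,0,0,0,0,0,0,0,0,0,0,0,0,0,0,0,0,0,0,0,0,0,0,0,0,0,0,0], grip=50, force=25)

```text
time_s: 5.43
tcp_pos: [0.4492, -0.2855, 0.0166]
orientation: [2.419, 1.984, -0.002]
force: [-0.3, 0.4, -0.4]
finger_gap: 0.0594
```

```bash
python3 -c "
from h import *
go(.4478,-.2844,.012,78.7)
save('wrist','w5')"
```

```text
t5.43 tcp [ 0.4492 -0.2855  0.0166] yaw78.7 tilt0.76 gap0.0594 q6 1.07 F [-0.3  0.4 -0.4]
shift [ 0.9 -1.7  4.5] |5| twist 0.000 minrows 0.11791159244498632
```

View pics/w5.png

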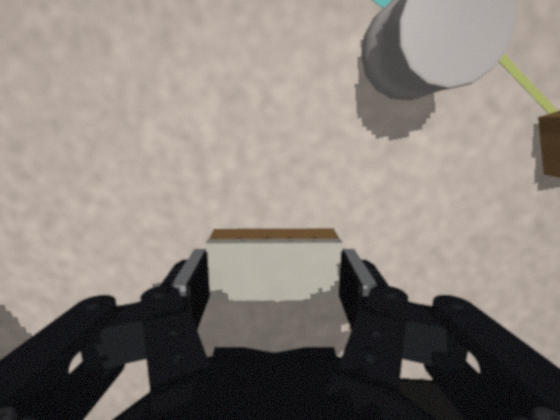

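```bash
python3 -c "
from h import *
c=rect('w5',[(207,242),(341,242),(343.5,299),(204.5,298.5)])
go(c[0],c[1],.1,78.7)
go(.5387,.0319,.09,94.85)"
```

```text
centre [ 0.4493 -0.2842  0.02  ]
  59.2 mm -11.5
  28.7 mm -95.6
  64.8 mm 168.1
  28.3 mm 73.1
t5.48 tcp [ 0.4492 -0.2855  0.0166] yaw78.7 tilt0.76 gap0.0588 q6 1.07 F [-0.5 -0.2 -0.6]
shift [  0.5   0.6 -83.4] |83| twist 0.000 minrows 2.0010290886136786
t5.48 tcp [ 0.4492 -0.2855  0.0166] yaw78.7 tilt0.76 gap0.0588 q6 1.07 F [-0.5 -0.2 -0.6]
shift [328.1  26.3 -76.3] |338| twist -0.282 minrows 8.10265855986944
```

>>> jog_arm(plan=[0,0,-15,0,0,0,-20,0,0,0,-20,0,0,0,-20,0,0,0,0,-0.094,0,0,0,-0.094,0,0,0,-0.094,0,0,0,0])

```text
time_s: 6.15
tcp_pos: [0.4481, -0.2841, 0.0946]
orientation: [2.104, 2.318, -0.005]
force: [-0.7, 0.8, -1.3]
finger_gap: 0.0585
```

```bash
python3 -c "
from h import *
go(.5387,.0319,.09,94.85)"
```

```text
t6.15 tcp [ 0.4481 -0.2841  0.0946] yaw95.5 tilt0.66 gap0.0585 q6 0.77 F [-0.7  0.8 -1.3]
shift [305.8 120.7   2. ] |329| twist 0.012 minrows 7.884655410554135
```

>>> jog_arm(plan=[38,15,0,0,38,15,0,0,38,15,0,0,38,15,0,0,38,15,0,0,38,15,0,0,38,15,0,0,38,15,0,0])

```text
time_s: 6.82
tcp_pos: [0.5444, 0.0289, 0.091]
orientation: [2.149, 2.27, -0.008]
force: [1.4, -1.5, 0.6]
finger_gap: 0.0597
```

>>> jog_arm(plan=[0,0,0,0,0,0,0,0])

```text
time_s: 6.98
tcp_pos: [0.546, 0.0369, 0.0906]
orientation: [2.147, 2.273, -0.005]
force: [-0.3, -0.3, -0.5]
finger_gap: 0.059
```

```bash
python3 -c "
from h import *
go(.5387,.0319,.06,94.85)
save('wrist','w6')"
```

```text
t6.98 tcp [0.546  0.0369 0.0906] yaw93.3 tilt0.87 gap0.0590 q6 1.45 F [-0.3 -0.3 -0.5]
shift [-4.2 -7.8 30.6] |32| twist -0.027 minrows 0.7634564280314359
```

View pics/w6.png

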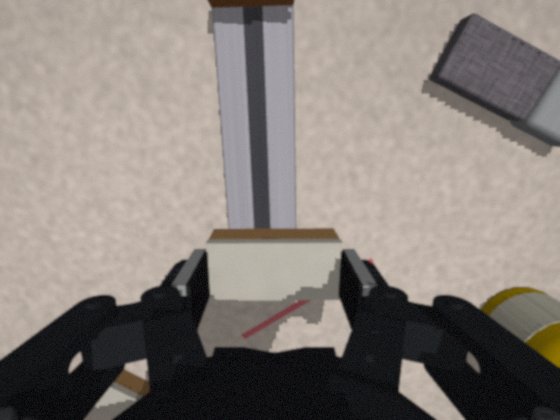

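>>> jog_arm(plan=[-1.7,-4,15,-0.014,-1.7,-4,15,-0.014,0,0,12,0,0,0,10,0,0,0,0,0,0,0,0,0])

```text
time_s: 7.53
tcp_pos: [0.5396, 0.0275, 0.038]
orientation: [2.13, 2.287, 0.002]
force: [-2.6, 5.5, 10.6]
finger_gap: 0.0589
```

```bash
python3 -c "
from h import *
go(.5386,.0330,.0235,94.85)
save('wrist','w7')"
```

```text
t7.53 tcp [0.5396 0.0275 0.038 ] yaw94.1 tilt0.95 gap0.0589 q6 1.42 F [-2.6  5.5 10.6]
shift [ 5.7 -0.8 14.4] |16| twist -0.013 minrows 0.37197553528496685
```

View pics/w7.png

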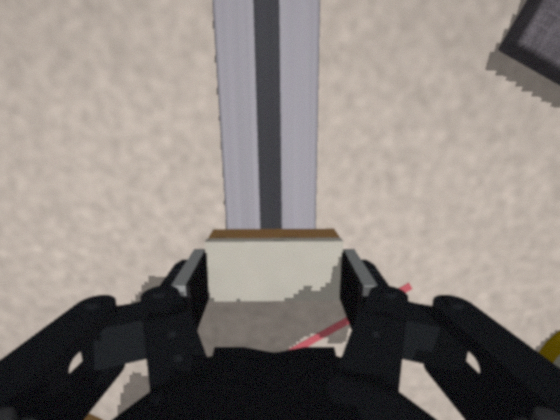

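>>> jog_arm(plan=[0,0,-10,0,5,0,-2,-0.007,5,-1,0,-0.007,0,0,0,0,0,0,0,0])

```text
time_s: 8.0
tcp_pos: [0.5376, 0.0359, 0.0517]
orientation: [2.119, 2.296, 0.002]
force: [-0.1, -0.4, -0.1]
finger_gap: 0.0589
```

```bash
python3 -c "
from h import *
go(.5383,.0364,.0235,94.85)"
```

```text
t8.00 tcp [0.5376 0.0359 0.0517] yaw94.6 tilt0.99 gap0.0589 q6 1.43 F [-0.1 -0.4 -0.1]
shift [ 0.8  0.4 28.2] |28| twist -0.004 minrows 0.6767855848209661
```

>>> jog_arm(plan=[1,0,8,0,1,0,8,0,0.5,0,6,0,0,0,0,0])

```text
time_s: 8.33
tcp_pos: [0.5375, 0.0385, 0.0273]
orientation: [2.118, 2.296, 0.001]
force: [0.8, -0.1, -0.0]
finger_gap: 0.0587
```

```bash
python3 -c "
from h import *
go(.5383,.0364,.0235,94.85)"
```

```text
t8.33 tcp [0.5375 0.0385 0.0273] yaw94.6 tilt1.01 gap0.0587 q6 1.43 F [ 0.8 -0.1 -0. ]
shift [-2.1  0.6  3.8] |4| twist -0.004 minrows 0.10463578283061105
```

>>> jog_arm(plan=[-1,0,2.5,0,-0.5,0,2,0,0,0,0,0])

```text
time_s: 8.58
tcp_pos: [0.5371, 0.0369, 0.0212]
orientation: [2.119, 2.297, -0.0]
force: [-0.9, 0.4, 2.8]
finger_gap: 0.0589
```

```bash
python3 -c "
from h import *
go(.5383,.0364,.0235,94.85)
save('wrist','w8')"
```

```text
t8.58 tcp [0.5371 0.0369 0.0212] yaw94.6 tilt0.92 gap0.0589 q6 1.43 F [-0.9  0.4  2.8]
shift [-0.6  1.2 -2.3] |3| twist -0.004 minrows 0.06400114125162344
```

View pics/w8.png

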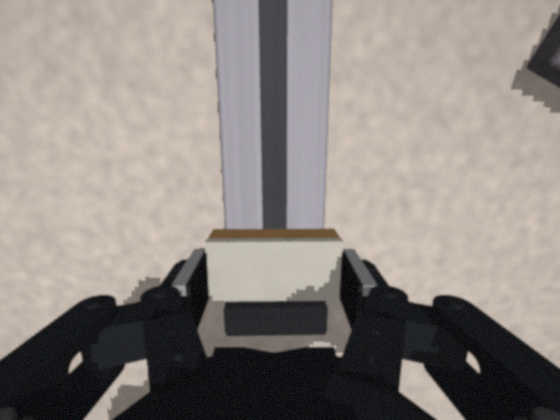

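>>> jog_arm(plan=[0,0,0,0,0,0,0,0,0,0,0,0,0,0,0,0,0,0,-10,0,0,0,-20,0,0,0,-30,0,0,0,-20,0], grip=85)

```text
time_s: 9.3
tcp_pos: [0.5329, 0.0378, 0.1022]
orientation: [2.124, 2.301, -0.008]
force: [1.3, -0.1, 0.8]
finger_gap: 0.0852
```

>>> jog_arm(plan=[0,0,-25,0,0,0,-25,0,0,0,-25,0,0,0,0,0])

```text
time_s: 9.63
tcp_pos: [0.5336, 0.0387, 0.1881]
orientation: [2.12, 2.297, -0.001]
force: [1.4, 0.3, 0.5]
finger_gap: 0.0845
```

```bash
python3 -c "
from h import *
go(.6142,-.2528,.15,96.5)
save('wrist','w9');save('top','top1')
crop('top1',310,165,460,275,5,'c8')"
```

```text
t9.63 tcp [0.5336 0.0387 0.1881] yaw94.6 tilt0.89 gap0.0845 q6 1.43 F [1.4 0.3 0.5]
shift [-296.6   56.6   42.2] |305| twist -0.033 minrows 7.3106666104105
```

View pics/w9.png

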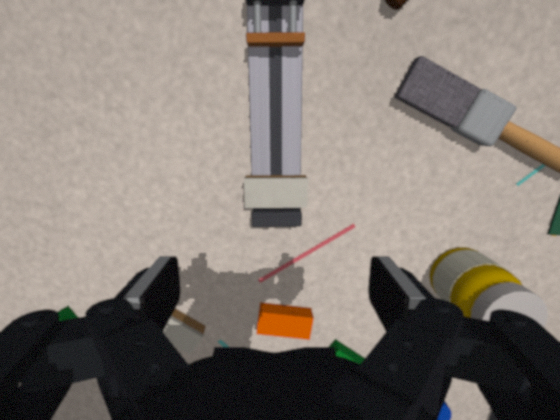

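View pics/c8.png

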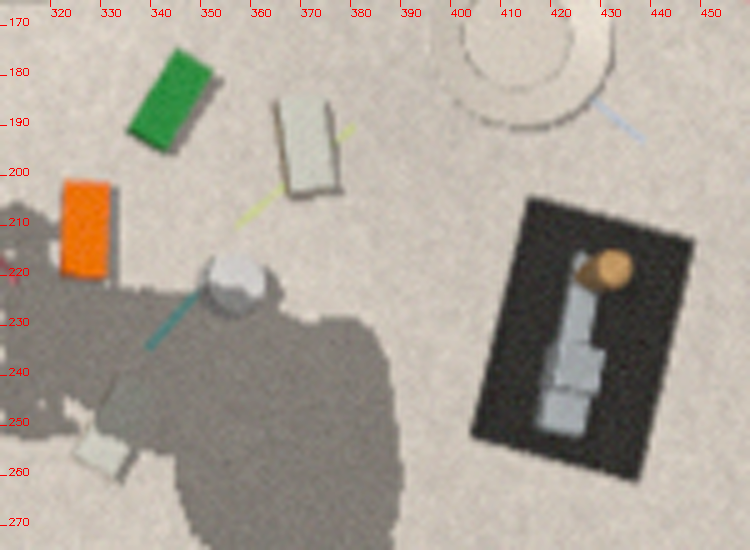

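>>> jog_arm(plan=[-37,7,5,-0.005,-37,7,5,-0.005,-37,7,5,-0.005,-37,7,5,-0.005,-37,7,5,-0.005,-37,7,5,-0.005,-37,7,5,0,-20,3,3,0])

```text
time_s: 10.4
tcp_pos: [0.6084, -0.2385, 0.1399]
orientation: [2.082, 2.353, -0.01]
force: [-0.2, 1.1, -0.4]
finger_gap: 0.0852
```

>>> jog_arm(plan=[0,0,0,0,0,0,0,0])

```text
time_s: 10.57
tcp_pos: [0.6069, -0.243, 0.1353]
orientation: [-2.085, -2.344, 0.013]
force: [-0.2, 0.6, -0.2]
finger_gap: 0.0849
```

```bash
python3 -c "
from h import *
go(.6142,-.2528,.08,97)
save('wrist','w10')"
```

```text
t10.57 tcp [ 0.6069 -0.243   0.1353] yaw96.7 tilt0.54 gap0.0849 q6 0.97 F [-0.2  0.6 -0.2]
shift [-10.4   6.7  55.3] |57| twist -0.006 minrows 1.358640788922098
```

View pics/w10.png

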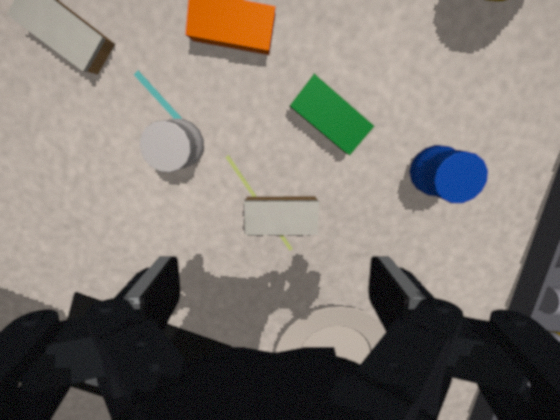

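```bash
python3 -c "
from h import *
c=rect('w10',[(246,201.5),(319,200.5),(319.5,235),(245,235.5)])
go(c[0],c[1],.045,97)"
```

```text
centre [ 0.6139 -0.2525  0.02  ]
  59.3 mm 7.6
  29.7 mm -80.4
  62.3 mm -172.7
  29.4 mm 93.7
t10.62 tcp [ 0.6066 -0.2426  0.1352] yaw96.7 tilt0.56 gap0.0849 q6 0.97 F [-1.3 -0.3 -0.4]
shift [-10.4   7.   90.2] |91| twist -0.005 minrows 2.1828891942126862
```

>>> jog_arm(plan=[-2,1.4,18,-0.003,-2,1.4,18,-0.003,-2,1.4,18,-0.003,-2,1.4,18,0,-2,1.4,18,0,0,0,0,0])

```text
time_s: 11.12
tcp_pos: [0.6124, -0.2433, 0.0422]
orientation: [-2.063, -2.359, 0.013]
force: [-1.2, -0.5, 0.4]
finger_gap: 0.0848
```

```bash
python3 -c "
from h import *
go(.6139,-.2525,.015,97.2)"
```

```text
t11.12 tcp [ 0.6124 -0.2433  0.0422] yaw97.6 tilt0.65 gap0.0848 q6 0.95 F [-1.2 -0.5  0.4]
shift [-9.3  0.6 27.1] |29| twist 0.008 minrows 0.6885433775462979
```

>>> jog_arm(plan=[-4,0,7,0.004,-4,0,7,0.004,-2,0,7,0,-1,0,5,0,0,0,0,0])

```text
time_s: 11.53
tcp_pos: [0.6141, -0.252, 0.0167]
orientation: [-2.07, -2.354, 0.012]
force: [-1.0, -0.3, -0.1]
finger_gap: 0.085
```

```bash
python3 -c "
from h import *
go(.6139,-.2525,.015,97.2)
save('wrist','w11')"
```

```text
t11.53 tcp [ 0.6141 -0.252   0.0167] yaw97.3 tilt0.59 gap0.0850 q6 0.95 F [-1.  -0.3 -0.1]
shift [-0.5 -0.2  1.7] |2| twist 0.003 minrows 0.04190462937714303
```

View pics/w11.png

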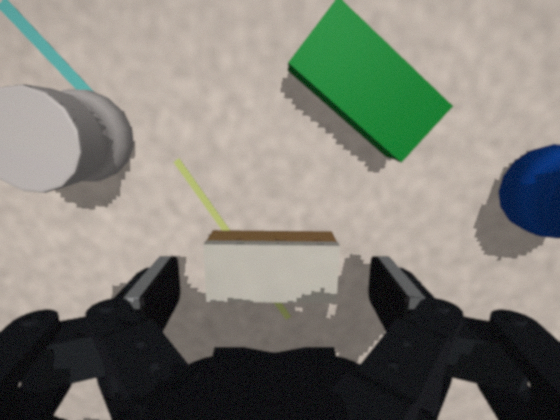

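>>> jog_arm(plan=[0,0,0,0,0,0,0,0,0,0,0,0,0,0,0,0,0,0,0,0,0,0,0,0,0,0,0,0,0,0,0,0], grip=50, force=25)

```text
time_s: 12.25
tcp_pos: [0.6154, -0.2527, 0.0193]
orientation: [-2.073, -2.356, 0.01]
force: [-0.4, 0.5, -0.9]
finger_gap: 0.0592
```

```bash
python3 -c "
from h import *
go(.6139,-.2525,.015,97.2)"
```

```text
t12.25 tcp [ 0.6154 -0.2527  0.0193] yaw97.3 tilt0.43 gap0.0592 q6 0.95 F [-0.4  0.5 -0.9]
shift [ 0.4 -1.4  4.4] |5| twist 0.002 minrows 0.11025731048147958
```

>>> jog_arm(plan=[0,0,-15,0,0,0,-20,0,0,0,-20,0,0,0,-20,0,0,0,0,0,0,0,0,0])

```text
time_s: 12.75
tcp_pos: [0.6144, -0.2516, 0.0953]
orientation: [-2.07, -2.353, 0.012]
force: [-1.1, 0.3, -1.4]
finger_gap: 0.0592
```

```bash
python3 -c "
from h import *
go(.5355,.0685,.09,94.85)"
```

```text
t12.75 tcp [ 0.6144 -0.2516  0.0953] yaw97.3 tilt0.63 gap0.0592 q6 0.95 F [-1.1  0.3 -1.4]
shift [327.6 -37.3   6. ] |330| twist 0.043 minrows 7.907494522629279
```

>>> jog_arm(plan=[10,-12,0,0.005,25,-12,0,0.005,36,-12,0,0.005,38,0,0,0.005,38,0,0,0.005,38,0,0,0.005,38,0,0,0.005,38,0,0,0.005])

```text
time_s: 13.42
tcp_pos: [0.546, 0.005, 0.0883]
orientation: [-2.131, -2.295, 0.018]
force: [1.5, 0.1, -1.4]
finger_gap: 0.0588
```

>>> jog_arm(plan=[38,-2,0,0,20,-2,0,0,0,0,0,0,0,0,0,0])

```text
time_s: 13.75
tcp_pos: [0.5326, 0.0727, 0.0847]
orientation: [-2.119, -2.3, 0.022]
force: [0.3, -0.2, -0.7]
finger_gap: 0.0591
```

```bash
python3 -c "
from h import *
go(.5355,.0693,.055,94.85)"
```

```text
t13.75 tcp [0.5326 0.0727 0.0847] yaw94.7 tilt1.16 gap0.0591 q6 1.49 F [ 0.3 -0.2 -0.7]
shift [-3.7  3.2 29.7] |30| twist -0.003 minrows 0.7208742760502004
```

>>> jog_arm(plan=[-0.5,0.8,8,0,-0.5,0.8,8,0,-0.5,0.8,8,0,-0.5,0.8,8,0,0,0,8,0,0,0,0,0])

```text
time_s: 14.25
tcp_pos: [0.5351, 0.0663, 0.0382]
orientation: [-2.124, -2.293, 0.025]
force: [-0.7, 0.0, -0.8]
finger_gap: 0.0591
```

```bash
python3 -c "
from h import *
go(.5355,.0693,.0255,94.85)
save('wrist','w12')"
```

```text
t14.25 tcp [0.5351 0.0663 0.0382] yaw94.4 tilt1.30 gap0.0591 q6 1.48 F [-0.7  0.  -0.8]
shift [ 3.   0.9 12.7] |13| twist -0.008 minrows 0.31253417878973283
```

View pics/w12.png

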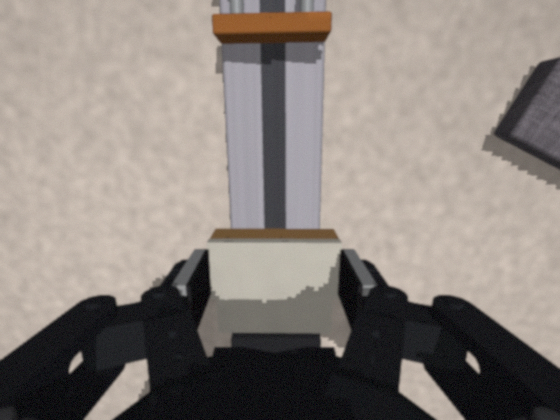

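>>> jog_arm(plan=[3,0.5,0,-0.004,2,0.4,3,-0.004,0.5,0,4,0,0.5,0,4,0,0,0,0,0])

```text
time_s: 14.72
tcp_pos: [0.5365, 0.0726, 0.0275]
orientation: [-2.115, -2.303, 0.023]
force: [-0.9, -0.0, -0.0]
finger_gap: 0.0591
```

```bash
python3 -c "
from h import *
go(.5355,.0693,.0255,94.85)"
```

```text
t14.72 tcp [0.5365 0.0726 0.0275] yaw94.9 tilt1.18 gap0.0591 q6 1.49 F [-0.9 -0.  -0. ]
shift [-3.2 -1.3  2.1] |4| twist 0.000 minrows 0.09584697030949807
```

>>> jog_arm(plan=[-0.7,-1.2,0,0,-0.5,-1.1,2,0,0,0,1.5,0,0,0,0,0])

```text
time_s: 15.05
tcp_pos: [0.5342, 0.0713, 0.0245]
orientation: [-2.115, -2.304, 0.022]
force: [-0.4, 1.3, 0.4]
finger_gap: 0.0588
```

```bash
python3 -c "
from h import *
go(.5347,.0720,.0255,94.85)"
```

```text
t15.05 tcp [0.5342 0.0713 0.0245] yaw94.9 tilt1.13 gap0.0588 q6 1.48 F [-0.4  1.3  0.4]
shift [ 0.6  0.5 -1. ] |1| twist 0.001 minrows 0.030735511782746756
```

>>> jog_arm(plan=[0,0,1,0,0,0,0,0])

```text
time_s: 15.22
tcp_pos: [0.5343, 0.0713, 0.0247]
orientation: [-2.116, -2.305, 0.021]
force: [-0.1, 0.7, -0.7]
finger_gap: 0.0588
```

>>> jog_arm(plan=[0,0,0,0,0,0,0,0,0,0,0,0,0,0,0,0,0,0,-10,0,0,0,-20,0,0,0,-30,0,0,0,-20,0], grip=85)

```text
time_s: 15.88
tcp_pos: [0.5323, 0.0712, 0.1044]
orientation: [-2.112, -2.299, 0.03]
force: [1.0, 0.1, -0.3]
finger_gap: 0.0851
```

>>> jog_arm(plan=[0,0,-25,0,0,0,-25,0,0,0,-25,0,0,0,0,0])

```text
time_s: 16.22
tcp_pos: [0.5356, 0.0713, 0.1896]
orientation: [-2.115, -2.303, 0.024]
force: [-0.0, 0.1, 0.1]
finger_gap: 0.0851
```

```bash
python3 -c "
from h import *
go(.4372,-.1315,.15,59)
save('wrist','w13')"
```

```text
t16.22 tcp [0.5356 0.0713 0.1896] yaw94.9 tilt1.23 gap0.0851 q6 1.48 F [-0.   0.1  0.1]
shift [-193.7 -114.4   41.9] |229| twist 0.626 minrows 5.487790201760346
```

View pics/w13.png

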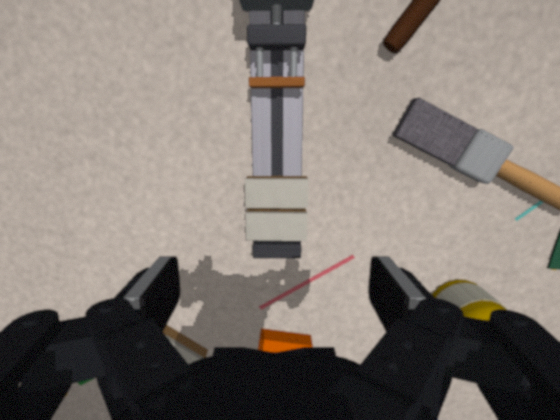

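>>> jog_arm(plan=[-32,-19,7,0,-32,-19,7,0,-32,-19,7,0,-32,-19,7,0,-32,-19,7,0,-32,-19,7,0,0,0,0,0.12,0,0,0,0.12])

```text
time_s: 16.93
tcp_pos: [0.4311, -0.1359, 0.1446]
orientation: [-2.368, -2.041, 0.026]
force: [0.6, 0.6, 0.2]
finger_gap: 0.085
```

>>> jog_arm(plan=[0,0,0,0.12,0,0,0,0.12,0,0,0,0.12,0,0,0,0.02,0,0,0,0])

```text
time_s: 17.35
tcp_pos: [0.4269, -0.1368, 0.1419]
orientation: [-2.727, -1.524, 0.037]
force: [-0.8, -0.2, 0.8]
finger_gap: 0.0852
```

```bash
python3 -c "
from h import *
go(.4372,-.1315,.15,59)
save('wrist','w14')"
```

```text
t17.35 tcp [ 0.4269 -0.1368  0.1419] yaw58.4 tilt1.65 gap0.0852 q6 1.66 F [-0.8 -0.2  0.8]
shift [ 9.8  5.8 -8.3] |14| twist -0.010 minrows 0.33765357102194327
```

View pics/w14.png

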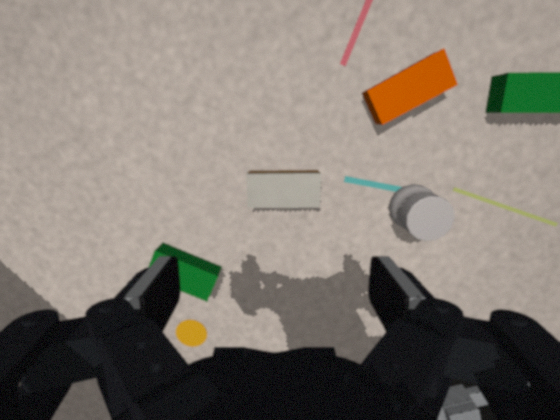

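```bash
sed -i "s/^    print('shift'/    print('toolz',(Rm[:,2]*57.3).round(2)); print('shift'/" h.py; python3 -c "
from h import *
for f in ['w1','w2','w3','w5','w6','w8','w9','w10','w11','w12','w13','w14']:
  s=load(f);print(f,(R.from_rotvec(s['r']).as_matrix()[:2,2]*57.3).round(2),s['p'].round(2))
c=rect('w14',[(247.5,173),(320,172.5),(321,208.5),(247,208.5)])
go(c[0],c[1],.045,58.6)"
```

```text
w1 [-0.41 -0.11] [0.51 0.08 0.25]
w2 [-0.52 -0.03] [ 0.51 -0.28  0.26]
w3 [-0.39 -0.03] [ 0.45 -0.28  0.08]
w5 [ 0.41 -0.64] [ 0.45 -0.29  0.02]
w6 [ 0.5  -0.71] [0.55 0.04 0.09]
w8 [ 0.67 -0.64] [0.54 0.04 0.02]
w9 [ 0.63 -0.64] [0.53 0.04 0.19]
w10 [-0.5  -0.19] [ 0.61 -0.24  0.14]
w11 [-0.59 -0.06] [ 0.61 -0.25  0.02]
w12 [-1.3  -0.06] [0.54 0.07 0.04]
w13 [-1.23 -0.06] [0.54 0.07 0.19]
w14 [-1.64  0.19] [ 0.43 -0.14  0.14]
centre [ 0.4362 -0.1305  0.02  ]
  58.9 mm -31.0
  30.4 mm -117.8
  62.0 mm 148.8
  30.1 mm 56.3
t17.40 tcp [ 0.4269 -0.1367  0.1419] yaw58.5 tilt1.66 gap0.0853 q6 1.65 F [-0.9  0.8  0.2]
toolz [ -1.65   0.2  -57.28]
shift [11.3  7.3 96.6] |98| twist -0.002 minrows 2.3392126817587133
```

>>> jog_arm(plan=[2.2,1.5,18,0,2.2,1.5,18,0,2.2,1.5,18,0,2.2,1.5,18,0,2.2,1.5,18,0,0,0,0,0])

```text
time_s: 17.9
tcp_pos: [0.437, -0.1306, 0.0485]
orientation: [-2.72, -1.541, 0.035]
force: [-0.4, 0.4, -0.3]
finger_gap: 0.0851
```

```bash
python3 -c "
from h import *
go(.4362,-.1305,.016,58.8)"
```

```text
t17.90 tcp [ 0.437  -0.1306  0.0485] yaw59.1 tilt1.55 gap0.0851 q6 1.67 F [-0.4  0.4 -0.3]
toolz [ -1.54   0.14 -57.28]
shift [ 0.1  0.1 32.5] |32| twist 0.005 minrows 0.7790301911592799
```

>>> jog_arm(plan=[0,0,8,0,0,0,8,0,0,0,8,0,0,0,8,0,0,0,0,0,0,0,0,0])

```text
time_s: 18.4
tcp_pos: [0.4363, -0.1308, 0.0151]
orientation: [-2.718, -1.545, 0.034]
force: [0.1, 0.2, 0.0]
finger_gap: 0.0851
```

```bash
python3 -c "
from h import *
go(.4362,-.1305,.016,58.8)
save('wrist','w15')"
```

```text
t18.40 tcp [ 0.4363 -0.1308  0.0151] yaw59.2 tilt1.51 gap0.0851 q6 1.66 F [0.1 0.2 0. ]
toolz [ -1.51   0.12 -57.28]
shift [ 0.2 -0.2 -0.9] |1| twist 0.008 minrows 0.06252407734112829
```

View pics/w15.png

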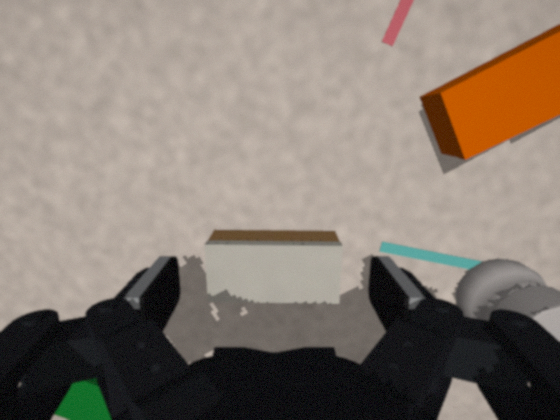

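>>> jog_arm(plan=[0,0,0,0,0,0,0,0,0,0,0,0,0,0,0,0,0,0,0,0,0,0,0,0,0,0,0,0,0,0,0,0], grip=50, force=25)

```text
time_s: 19.12
tcp_pos: [0.4374, -0.1314, 0.0168]
orientation: [-2.72, -1.546, 0.032]
force: [-0.2, 0.7, -0.5]
finger_gap: 0.0593
```

```bash
python3 -c "
from h import *
go(.4362,-.1305,.016,58.8)"
```

```text
t19.12 tcp [ 0.4374 -0.1314  0.0168] yaw59.2 tilt1.36 gap0.0593 q6 1.66 F [-0.2  0.7 -0.5]
toolz [-1.360e+00  4.000e-02 -5.728e+01]
shift [ 0.2 -1.5  0.8] |2| twist 0.008 minrows 0.061839512311370026
```

>>> jog_arm(plan=[0,0,-15,0,0,0,-20,0,0,0,-20,0,0,0,-20,0,0,0,0,-0.12,0,0,0,-0.12,0,0,0,-0.12,0,0,0,-0.12])

```text
time_s: 19.78
tcp_pos: [0.4385, -0.1311, 0.0952]
orientation: [-2.255, -2.161, 0.027]
force: [0.5, -0.1, 0.1]
finger_gap: 0.0594
```

>>> jog_arm(plan=[0,0,0,-0.12,0,0,0,0])

```text
time_s: 19.95
tcp_pos: [0.4385, -0.1311, 0.0954]
orientation: [-2.108, -2.303, 0.025]
force: [0.3, 0.5, 0.2]
finger_gap: 0.0592
```

```bash
python3 -c "
from h import *
go(.531,.104,.08,94.85)"
```

```text
t19.95 tcp [ 0.4385 -0.1311  0.0954] yaw95.0 tilt1.43 gap0.0592 q6 1.04 F [0.3 0.5 0.2]
toolz [ -1.43   0.07 -57.28]
shift [226.  113.2  13.4] |253| twist 0.003 minrows 6.068944086129525
```

>>> jog_arm(plan=[32,16,0,0,32,16,0,0,32,16,0,0,32,16,0,0,32,16,0,0,32,16,0,0,32,16,0,0,0,0,0,0])

```text
time_s: 20.62
tcp_pos: [0.5384, 0.1083, 0.0928]
orientation: [-2.161, -2.257, 0.024]
force: [-1.0, -0.1, -0.4]
finger_gap: 0.0594
```

```bash
python3 -c "
from h import *
go(.5315,.104,.055,94.85)"
```

```text
t20.62 tcp [0.5384 0.1083 0.0928] yaw92.5 tilt1.30 gap0.0594 q6 1.59 F [-1.  -0.1 -0.4]
toolz [-1.300e+00  4.000e-02 -5.729e+01]
shift [-4.1 -6.3 37.9] |39| twist -0.041 minrows 0.9264038479846494
```

>>> jog_arm(plan=[-1,-1.6,5,-0.014,-1,-1.6,8,-0.014,-1,-1.6,8,-0.014,-0.5,-1.6,8,0,0,0,8,0,0,0,0,0])

```text
time_s: 21.12
tcp_pos: [0.5285, 0.103, 0.0507]
orientation: [-2.118, -2.294, 0.028]
force: [-0.2, 0.1, -0.4]
finger_gap: 0.059
```

```bash
python3 -c "
from h import *
go(.5315,.104,.03,94.85)"
```

```text
t21.12 tcp [0.5285 0.103  0.0507] yaw94.6 tilt1.49 gap0.0590 q6 1.55 F [-0.2  0.1 -0.4]
toolz [ -1.49  -0.   -57.28]
shift [ 0.7  3.6 20.7] |21| twist -0.005 minrows 0.5030058131484066
```

>>> jog_arm(plan=[0.3,1,7,-0.002,0.3,1,7,-0.002,0.2,0.8,6,0,0,0,0,0])

```text
time_s: 21.45
tcp_pos: [0.5305, 0.1024, 0.0282]
orientation: [-2.117, -2.294, 0.028]
force: [-0.7, -0.5, -0.1]
finger_gap: 0.0591
```

```bash
python3 -c "
from h import *
go(.5315,.104,.024,94.85);save('wrist','w16')"
```

```text
t21.45 tcp [0.5305 0.1024 0.0282] yaw94.6 tilt1.53 gap0.0591 q6 1.54 F [-0.7 -0.5 -0.1]
toolz [-1.530e+00 -1.000e-02 -5.728e+01]
shift [1.5 1.3 4.2] |5| twist -0.004 minrows 0.11086393654134621
```

View pics/w16.png

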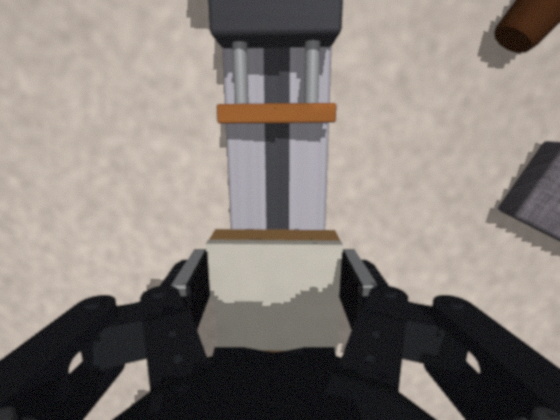

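>>> jog_arm(plan=[0.6,0.5,2.5,-0.002,0.5,0.5,2.5,-0.002,0,0,1,0,0,0,0,0])

```text
time_s: 21.83
tcp_pos: [0.5323, 0.1039, 0.0226]
orientation: [-2.112, -2.3, 0.027]
force: [-0.2, 0.3, -0.1]
finger_gap: 0.0595
```

```bash
python3 -c "
from h import *
go(.5315,.103,.0225,94.85)"
```

```text
t21.83 tcp [0.5323 0.1039 0.0226] yaw94.9 tilt1.44 gap0.0595 q6 1.54 F [-0.2  0.3 -0.1]
toolz [ -1.44  -0.   -57.28]
shift [-0.8 -0.8  0.2] |1| twist 0.000 minrows 0.02865855655457359
```

>>> jog_arm(plan=[0,-0.8,1,0,0,-0.2,0.5,0,0,0,0,0])

```text
time_s: 22.08
tcp_pos: [0.5322, 0.1041, 0.0224]
orientation: [-2.113, -2.302, 0.024]
force: [-0.2, -0.4, -0.7]
finger_gap: 0.0589
```

>>> jog_arm(plan=[0,0,0,0,0,0,0,0,0,0,0,0,0,0,0,0,0,0,-10,0,0,0,-20,0,0,0,-30,0,0,0,-20,0], grip=85)

```text
time_s: 22.75
tcp_pos: [0.5304, 0.1039, 0.1026]
orientation: [-2.109, -2.297, 0.033]
force: [0.8, -0.2, -0.3]
finger_gap: 0.085
```

>>> jog_arm(plan=[0,0,-25,0,0,0,-25,0,0,0,-25,0,0,0,0,0])

```text
time_s: 23.08
tcp_pos: [0.534, 0.104, 0.188]
orientation: [-2.112, -2.301, 0.027]
force: [-0.1, -0.2, 0.6]
finger_gap: 0.0852
```

```bash
python3 -c "
from h import *
go(.469,-.411,.2,94.85)
save('wrist','w17'); save('top','top2');crop('top2',310,165,460,275,5,'c9')"
```

```text
t23.08 tcp [0.534 0.104 0.188] yaw94.9 tilt1.44 gap0.0852 q6 1.54 F [-0.1 -0.2  0.6]
toolz [-1.440e+00  1.000e-02 -5.728e+01]
shift [-507.6 -109.   -10.4] |519| twist 0.001 minrows 12.452322025118978
```

View pics/w17.png

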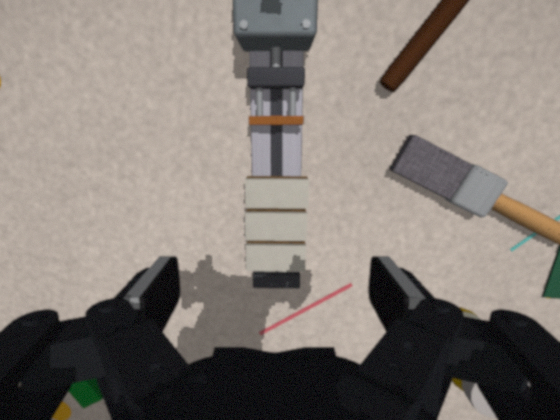

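View pics/top2.png

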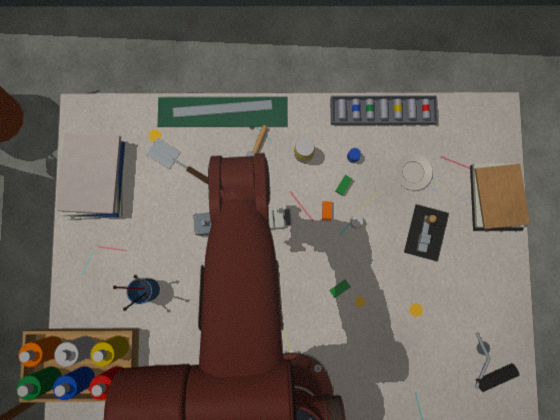

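```bash
python3 -c "
from h import *
s=load('top0')
h=unp(s,425.4,238.8,.034);k=unp(s,432.6,218.6,.07);print(h,k,np.linalg.norm((h-k)[:2]),np.degrees(np.arctan2(*(k-h)[[1,0]])))
m=[unp(s,310+x/5,165+y/5,.004) for x,y in [(530,197),(694,240),(637,481),(472,437)]];print(np.mean(m,0),[np.degrees(np.arctan2(*(m[0]-m[3])[[1,0]]))])
go(.469,-.36,.25,94.85)"
```

```text
[ 0.46646001 -0.41403975  0.034     ] [ 0.52555482 -0.42746273  0.07      ] 0.06060011244692289 -12.797203492433987
[ 0.48748558 -0.42760106  0.004     ] [np.float64(-15.37051085477481)]
t23.18 tcp [0.5323 0.1039 0.1842] yaw94.9 tilt1.69 gap0.0849 q6 1.54 F [-0.6 -0.5  0.1]
toolz [-1.690e+00 -1.000e-02 -5.728e+01]
shift [-456.7 -104.6  -63.8] |473| twist 0.001 minrows 11.33846258546294
```

>>> jog_arm(plan=[-20,-5,-5,0,-38,-9,-5,0,-38,-9,-5,0,-38,-9,-5,0,-38,-9,-5,0,-38,-9,-5,0,-38,-9,-5,0,-38,-9,-5,0])

```text
time_s: 23.85
tcp_pos: [0.4842, -0.1899, 0.2187]
orientation: [-2.086, -2.302, 0.038]
force: [1.6, -0.8, 0.6]
finger_gap: 0.085
```

>>> jog_arm(plan=[-38,-9,-5,0,-38,-9,-5,0,-38,-9,-5,0,-38,-9,-5,0,-20,-5,0,0,0,0,0,0,0,0,0,-0.1,0,0,0,-0.1])

```text
time_s: 24.52
tcp_pos: [0.4513, -0.3796, 0.2305]
orientation: [-1.845, -2.479, 0.032]
force: [0.0, 0.4, 0.4]
finger_gap: 0.0852
```

>>> jog_arm(plan=[0,0,0,-0.1,0,0,0,-0.1,0,0,0,-0.1,0,0,0,-0.1,0,0,0,-0.1,0,0,0,-0.1,0,0,0,-0.1,0,0,0,-0.1])

```text
time_s: 25.18
tcp_pos: [0.448, -0.3704, 0.2209]
orientation: [-0.665, -2.998, -0.021]
force: [0.8, -0.4, 0.8]
finger_gap: 0.0849
```

>>> jog_arm(plan=[0,0,0,-0.1,0,0,0,-0.1,0,0,0,0,0,0,0,0])

```text
time_s: 25.52
tcp_pos: [0.4468, -0.3656, 0.2167]
orientation: [-0.34, -3.047, -0.042]
force: [0.5, 0.1, 0.4]
finger_gap: 0.0851
```

```bash
python3 -c "
from h import *
go(.466,-.414,.2,167)
save('wrist','w18')"
```

```text
t25.52 tcp [ 0.4468 -0.3656  0.2167] yaw167.3 tilt4.58 gap0.0851 q6 -0.57 F [0.5 0.1 0.4]
toolz [ -4.1    2.03 -57.12]
shift [-30.6 -43.2  13.6] |55| twist 0.006 minrows 1.3110493969298365
```

View pics/w18.png

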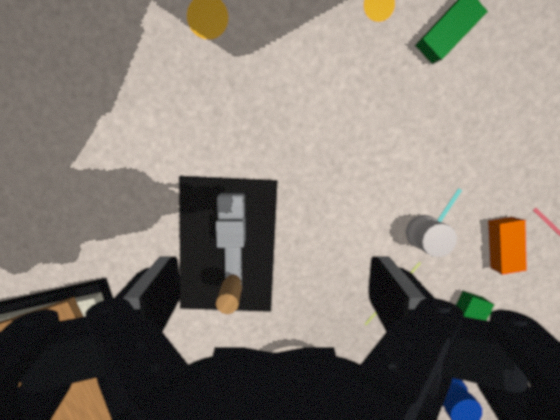

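```bash
python3 -c "
from h import *
for r in [(-2.112,-2.301,.027),(-2.086,-2.302,.038),(-1.845,-2.479,.032),(-.665,-2.998,-.021),(-.34,-3.047,-.042),(2.391,2.028,-.005),(2.421,1.984,-.003),(2.419,1.984,-.002),(2.104,2.318,-.005),(2.149,2.27,-.008),(2.147,2.273,-.005)]:
  print((R.from_rotvec(r).as_matrix()[:2,2]*57.3).round(2))
print(get_obs()['joint_positions'])
"
```

```text
[-1.44 -0.03]
[-2.42  0.3 ]
[-3.06  0.8 ]
[-3.78  1.64]
[-4.12  2.04]
[ 0.1 -0.4]
[ 0.33 -0.58]
[ 0.42 -0.62]
[ 0.35 -0.56]
[ 0.45 -0.83]
[ 0.5  -0.72]
[-0.79776286  0.46812261  0.04945256  1.22762974 -0.02652477 -0.57483292]
```

>>> jog_arm(plan=[0,0,0,0,0,0,0,0,0,0,0,0,0,0,0,0])

```text
time_s: 25.9
tcp_pos: [0.4466, -0.3647, 0.216]
orientation: [-0.35, -3.045, -0.043]
force: [-0.1, -0.5, -1.4]
finger_gap: 0.0849
```

>>> jog_arm(plan=[-5,-7,0,0,-5,-7,0,0,-5,-7,0,0,-5,-7,0,0,-5,-7,0,0,-5,-7,0,0])

```text
time_s: 26.4
tcp_pos: [0.468, -0.417, 0.2132]
orientation: [-0.353, -3.046, -0.041]
force: [1.4, 0.0, 0.5]
finger_gap: 0.0852
```

```bash
python3 -c "
from h import *
go(.466,-.414,.2,167);print(get_obs()['joint_positions'])"
```

```text
t26.40 tcp [ 0.468  -0.417   0.2132] yaw166.8 tilt4.57 gap0.0852 q6 -0.60 F [1.4 0.  0.5]
toolz [ -4.1    2.02 -57.12]
shift [ 1.6  2.2 13.4] |14| twist -0.003 minrows 0.3273863657666788
[-0.82972869  0.56785522  0.20619118  1.28348058 -0.02897629 -0.59787528]
```

>>> jog_arm(plan=[0,0,0,0.1,0,0,0,0.1,0,0,0,0.1,0,0,0,0.1,0,0,0,0.1,0,0,0,0.1,0,0,0,0,0,0,0,0])

```text
time_s: 27.07
tcp_pos: [0.4701, -0.4265, 0.2105]
orientation: [-1.28, -2.783, -0.001]
force: [-0.1, 0.2, -0.1]
finger_gap: 0.0851
```

>>> jog_arm(plan=[0,0,0,-0.1,0,0,0,-0.1,0,0,0,-0.1,0,0,0,-0.1,0,0,0,-0.1,0,0,0,-0.1,0,0,0,0,0,0,0,0])

```text
time_s: 27.73
tcp_pos: [0.4708, -0.4299, 0.2096]
orientation: [-0.323, -3.051, -0.039]
force: [-0.1, -0.2, 0.3]
finger_gap: 0.085
```

>>> jog_arm(plan=[0,0,-38,0,0,0,-38,0,0,0,-38,0,0,0,-38,0,0,0,0,0,0,0,0,0])

```text
time_s: 28.23
tcp_pos: [0.4803, -0.4343, 0.3651]
orientation: [-0.341, -3.045, -0.044]
force: [1.0, -0.3, -1.4]
finger_gap: 0.0851
```

>>> jog_arm(plan=[0,0,38,0,0,0,38,0,0,0,38,0,0,0,38,0,0,0,0,0,0,0,0,0])

```text
time_s: 28.73
tcp_pos: [0.47, -0.4304, 0.2098]
orientation: [-0.354, -3.051, -0.034]
force: [-1.3, -0.4, 1.6]
finger_gap: 0.0852
```

>>> jog_arm(plan=[-20,-31,0,0,-20,-31,0,0,-20,-31,0,0,0,0,0,0,0,0,0,0])

```text
time_s: 29.15
tcp_pos: [0.5066, -0.5354, 0.2061]
orientation: [-0.356, -3.046, -0.039]
force: [0.7, -0.6, -0.1]
finger_gap: 0.0852
```

>>> jog_arm(plan=[20,31,0,0,20,31,0,0,20,31,0,0,0,0,0,0,0,0,0,0])

```text
time_s: 29.57
tcp_pos: [0.4688, -0.4286, 0.2106]
orientation: [-0.362, -3.044, -0.041]
force: [-0.1, -0.5, 1.5]
finger_gap: 0.0849
```

```bash
python3 -c "
from h import *
go(.466,-.414,.2,167);print(get_obs()['joint_positions'])"
```

```text
t29.57 tcp [ 0.4688 -0.4286  0.2106] yaw166.5 tilt4.59 gap0.0849 q6 -0.60 F [-0.1 -0.5  1.5]
toolz [ -4.12   2.02 -57.12]
shift [ 5.3 13.4 11.3] |18| twist -0.009 minrows 0.4382266701121733
[-0.84062136  0.58635805  0.23146249  1.29016954 -0.03011915 -0.60288821]
```

>>> jog_arm(plan=[-20,32,0,0,-20,32,0,0,-20,32,0,0,-20,32,0,0,-20,32,0,0,0,0,0,0,0,0,0,0])

```text
time_s: 30.15
tcp_pos: [0.6126, -0.2938, 0.2204]
orientation: [-0.372, -3.061, -0.025]
force: [0.6, -0.9, -0.1]
finger_gap: 0.0851
```

>>> jog_arm(plan=[10,-16,0,0,10,-16,0,0,10,-16,0,0,10,-16,0,0,10,-16,0,0,10,-16,0,0,10,-16,0,0,10,-16,0,0])

```text
time_s: 30.82
tcp_pos: [0.5035, -0.4059, 0.2348]
orientation: [-0.37, -3.075, -0.012]
force: [-0.4, 0.1, 0.5]
finger_gap: 0.0851
```

>>> jog_arm(plan=[10,-16,0,0,10,-16,0,0,0,0,0,0,0,0,0,0])

```text
time_s: 31.15
tcp_pos: [0.4706, -0.4404, 0.2415]
orientation: [-0.385, -3.078, -0.003]
force: [0.1, 0.6, 0.1]
finger_gap: 0.0849
```

>>> jog_arm(plan=[20,-32,0,0,20,-32,0,0,20,-32,0,0,0,0,0,0,0,0,0,0])

```text
time_s: 31.57
tcp_pos: [0.3879, -0.5218, 0.2482]
orientation: [-0.383, -3.083, 0.003]
force: [0.4, -0.3, -1.0]
finger_gap: 0.0848
```

>>> jog_arm(plan=[-10,16,0,0,-10,16,0,0,-10,16,0,0,-10,16,0,0,-10,16,0,0,-10,16,0,0,0,0,0,0,0,0,0,0])

```text
time_s: 32.23
tcp_pos: [0.478, -0.4362, 0.2487]
orientation: [-0.382, -3.087, 0.007]
force: [-0.2, -0.9, 0.3]
finger_gap: 0.0846
```

```bash
cat > tz.py <<'E'
import sys,numpy as np
from scipy.spatial.transform import Rotation as R
for a in sys.argv[1:]:
    r,p=[np.array(eval(q)) for q in a.split('@')]
    z=R.from_rotvec(r).as_matrix()[:2,2]*57.3; q=np.arctan2(p[1],p[0])
    print('pitch %.2f side %.2f'%(z@[np.cos(q),np.sin(q)],z@[-np.sin(q),np.cos(q)]))
E
python3 -c "
from h import *
go(.466,-.414,.2,167);print(get_obs()['joint_positions'])"
```

```text
t32.23 tcp [ 0.478  -0.4362  0.2487] yaw165.9 tilt1.77 gap0.0846 q6 -0.59 F [-0.2 -0.9  0.3]
toolz [-1.770e+00 -3.000e-02 -5.727e+01]
shift [15.6 19.  49.1] |55| twist -0.019 minrows 1.3162645246175637
[-0.84113213  0.5480469   0.26795109  1.31086269 -0.02344957 -0.59487964]
```

```bash
python3 -c "
from h import *
save('wrist','w19');crop('w19',160,130,320,250,5,'c10')"
```

```text
(no output)
```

View pics/c10.png

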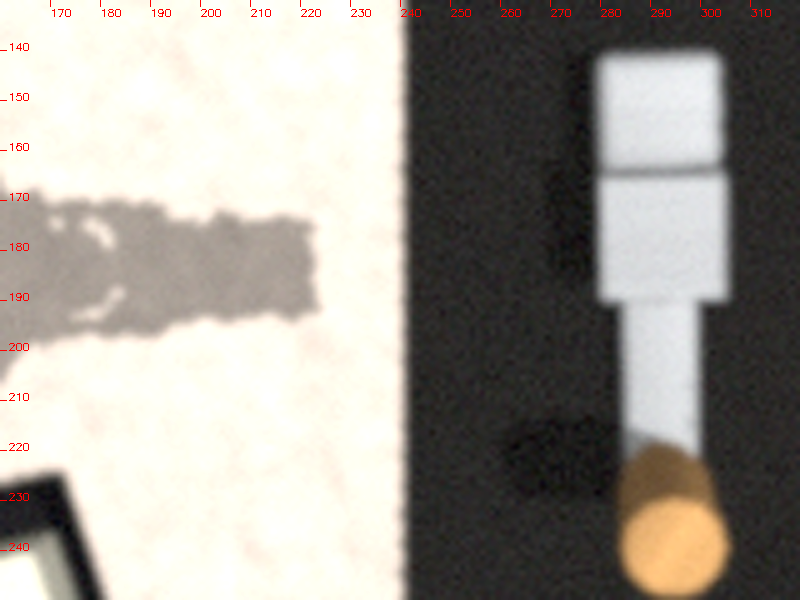

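```bash
python3 -c "
from h import *
c=rect('w19',[(279.6,164.4),(305.6,164.4),(306,190),(279.6,190)],.034)
s=load('w19');k=unp(s,295.2,239.6,.07);print(k,np.linalg.norm((k-c)[:2]),np.degrees(np.arctan2(*(k-c)[[1,0]])))
t=unp(s,295,154,.03)
print(t,np.degrees(np.arctan2(*(k-t)[[1,0]])))
go(c[0],c[1],.1,167)"
```

```text
centre [ 0.4697 -0.4139  0.034 ]
  28.6 mm 76.0
  28.6 mm -11.8
  29.6 mm -104.0
  28.6 mm 166.2
[ 0.52882523 -0.42700934  0.07      ] 0.06052846938302093 -12.465277476609709
[ 0.44569405 -0.40545453  0.03      ] -14.53592896753966
t32.28 tcp [ 0.478  -0.4362  0.2488] yaw165.9 tilt1.75 gap0.0850 q6 -0.59 F [ 1.3  1.  -0.2]
toolz [-1.750e+00 -2.000e-02 -5.727e+01]
shift [  9.   20.7 149. ] |151| twist -0.019 minrows 3.6132528388892853
```

>>> jog_arm(plan=[1.1,2.6,18,-0.002,1.1,2.6,18,-0.002,1.1,2.6,18,-0.002,1.1,2.6,18,-0.002,1.1,2.6,18,-0.002,1.1,2.6,18,0,1.1,2.6,18,0,1,2.5,18,0])

```text
time_s: 32.95
tcp_pos: [0.4704, -0.4196, 0.1057]
orientation: [-0.372, -3.097, 0.021]
force: [0.8, -0.6, -0.3]
finger_gap: 0.085
```

```bash
python3 -c "
from h import *
go(.4697,-.4139,.02,166.5)
save('wrist','w20')"
```

```text
t32.95 tcp [ 0.4704 -0.4196  0.1057] yaw166.3 tilt1.46 gap0.0850 q6 -0.59 F [ 0.8 -0.6 -0.3]
toolz [ -1.33  -0.61 -57.28]
shift [ 0.3  6.8 85.6] |86| twist -0.004 minrows 2.06006606426354
```

View pics/w20.png

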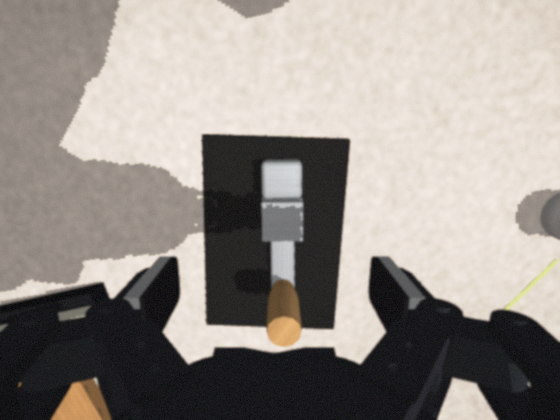

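>>> jog_arm(plan=[0,1.3,14,0,0,1.3,14,0,0,1.3,14,0,0,1.3,14,0,0,1.3,12,0,0,0,0,0])

```text
time_s: 33.5
tcp_pos: [0.4666, -0.4147, 0.0335]
orientation: [-0.378, -3.093, 0.016]
force: [-0.1, 0.7, -1.1]
finger_gap: 0.0848
```

```bash
python3 -c "
from h import *
go(.4697,-.4139,.018,166.5)
save('wrist','w21')"
```

```text
t33.50 tcp [ 0.4666 -0.4147  0.0335] yaw166.1 tilt1.61 gap0.0848 q6 -0.59 F [-0.1  0.7 -1.1]
toolz [ -1.55  -0.42 -57.28]
shift [-3.2  1.7 15.4] |16| twist -0.008 minrows 0.37914587388182186
```

View pics/w21.png

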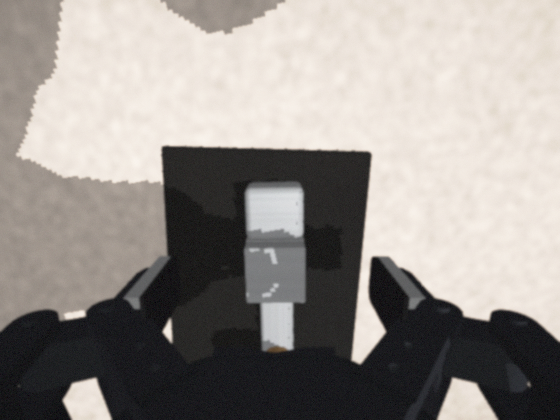

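>>> jog_arm(plan=[-0.5,0.2,5,-0.003,-0.5,0.2,5,-0.003,0,0,5,0,0,0,0,0])

```text
time_s: 33.88
tcp_pos: [0.4691, -0.418, 0.0221]
orientation: [-0.37, -3.098, 0.023]
force: [-0.7, -0.2, -0.9]
finger_gap: 0.0853
```

>>> jog_arm(plan=[0,0,0,0,0,0,0,0,0,0,0,0,0,0,0,0,0,0,0,0,0,0,0,0,0,0,0,0,0,0,0,0], grip=20, force=50)

```text
time_s: 34.55
tcp_pos: [0.4696, -0.4183, 0.0235]
orientation: [-0.37, -3.099, 0.024]
force: [0.8, 0.5, -2.3]
finger_gap: 0.027
```

>>> jog_arm(plan=[0,0,0,0,0,0,0,0,0,0,0,0,0,0,0,0])

```text
time_s: 34.88
tcp_pos: [0.4696, -0.4182, 0.0234]
orientation: [-0.37, -3.099, 0.024]
force: [-0.5, 0.1, 0.2]
finger_gap: 0.0268
```

```bash
python3 -c "
from h import *
go(.4697,-.4139,.018,166.5)
save('wrist','w22')"
```

```text
t34.88 tcp [ 0.4696 -0.4182  0.0234] yaw166.4 tilt1.46 gap0.0268 q6 -0.59 F [-0.5  0.1  0.2]
toolz [ -1.26  -0.74 -57.28]
shift [0.8 4.4 5.4] |7| twist -0.002 minrows 0.16705234044576414
```

View pics/w22.png

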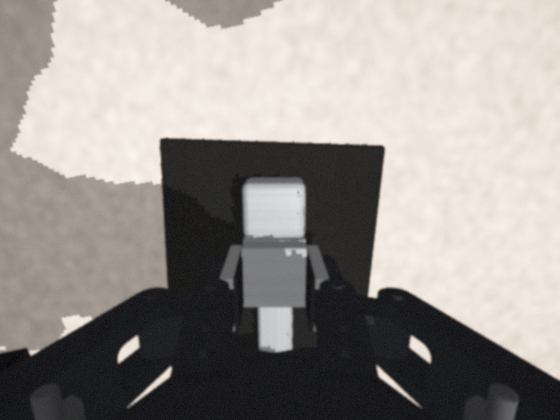

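```bash
python3 -c "
from h import *
c=rect('w22',[(243,240.5),(306.5,240.5),(307,306.5),(243,306.5)],.034)
s=load('w22');print(R.from_rotvec(s['r']).as_matrix().T@(c-s['p'])*1000)"
```

```text
centre [ 0.4671 -0.4165  0.034 ]
  26.6 mm 76.8
  30.9 mm -11.7
  28.4 mm -102.9
  31.0 mm 165.1
[  3.0327969    0.95807872 -10.52436042]
```

>>> jog_arm(plan=[0,0,-8,0,0,0,-12,0,0,0,-15,0,0,0,-15,0,0,0,-15,0,0,0,-15,0,0,0,-15,0,0,0,-10,0], force=70)

```text
time_s: 35.6
tcp_pos: [0.4704, -0.4151, 0.1362]
orientation: [-0.369, -3.096, 0.02]
force: [0.6, 0.2, -2.4]
finger_gap: 0.0264
```

>>> jog_arm(plan=[0,0,-15,0,0,0,-15,0,0,0,-10,0,0,0,0,0,0,0,0,0])

```text
time_s: 36.02
tcp_pos: [0.4723, -0.4154, 0.1864]
orientation: [-0.37, -3.101, 0.027]
force: [-0.8, -0.1, -1.7]
finger_gap: 0.0266
```

```bash
python3 -c "
from h import *
go(.519,.263,.17,184.85)
save('wrist','w23')"
```

```text
t36.02 tcp [ 0.4723 -0.4154  0.1864] yaw166.4 tilt1.45 gap0.0266 q6 -0.59 F [-0.8 -0.1 -1.7]
toolz [ -1.16  -0.87 -57.28]
shift [114.  670.5   5.1] |680| twist -0.322 minrows 16.311211224431705
```

View pics/w23.png

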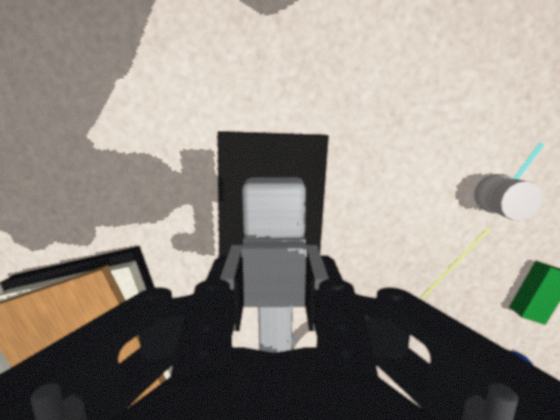

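>>> jog_arm(plan=[2,12,0,0,4.4,26,0,0,4.4,26,0,0,4.4,26,0,0,4.4,26,0,0,4.4,26,0,0,4.4,26,0,0,4.4,26,0,0])

```text
time_s: 36.73
tcp_pos: [0.4818, -0.21, 0.1766]
orientation: [-0.38, -3.092, 0.021]
force: [1.4, -0.1, -2.0]
finger_gap: 0.0262
```

>>> jog_arm(plan=[4.4,26,0,0,4.4,26,0,0,4.4,26,0,0,4.4,26,0,0,4.4,26,0,0,4.4,26,0,0,4.4,26,0,0,4.4,26,0,0])

```text
time_s: 37.4
tcp_pos: [0.4891, 0.0172, 0.1688]
orientation: [-0.377, -3.081, 0.015]
force: [0.4, 0.1, -1.6]
finger_gap: 0.0269
```

>>> jog_arm(plan=[4.4,26,0,0,4.4,26,0,0,4.4,26,0,0,4.4,26,0,0,4.4,26,0,0,4.4,26,0,0,3,18,0,0,0,0,0,0])

```text
time_s: 38.07
tcp_pos: [0.492, 0.2094, 0.1616]
orientation: [-0.366, -3.071, 0.016]
force: [0.1, -0.4, -2.5]
finger_gap: 0.0266
```

```bash
python3 -c "
from h import *
go(.519,.263,.17,184.85);print(get_obs()['joint_positions'])"
```

```text
t38.07 tcp [0.492  0.2094 0.1616] yaw166.4 tilt2.86 gap0.0266 q6 0.50 F [ 0.1 -0.4 -2.5]
toolz [ -2.84  -0.26 -57.23]
shift [-13.2  58.3  -9.9] |61| twist -0.323 minrows 2.580709532565514
[ 0.26068596  0.40278176 -0.2032337   1.01394585  0.00835877  0.49803934]
```

>>> jog_arm(plan=[-2,10,-2,0,-2,10,-2,0,-2,10,-2,0,-2,10,-2,0,-2,10,-2,0,-2,8,0,0,0,0,0,0])

```text
time_s: 38.65
tcp_pos: [0.517, 0.2666, 0.1685]
orientation: [-0.368, -3.066, 0.019]
force: [0.1, -1.0, -2.5]
finger_gap: 0.0267
```

>>> jog_arm(plan=[0,0,0,-0.064,0,0,0,-0.064,0,0,0,-0.064,0,0,0,-0.064,0,0,0,-0.064,0,0,0,0,0,0,0,0])

```text
time_s: 39.23
tcp_pos: [0.5166, 0.2638, 0.1669]
orientation: [0.14, -3.08, 0.009]
force: [0.1, 0.7, -2.0]
finger_gap: 0.0263
```

```bash
python3 -c "
from h import *
go(.519,.263,.15,184.85);print(get_obs()['joint_positions'])
save('wrist','w24');save('side','side1');save('top','top3');crop('side1',180,120,340,240,5,'c11')"
```

```text
t39.23 tcp [0.5166 0.2638 0.1669] yaw-174.8 tilt3.34 gap0.0263 q6 0.25 F [ 0.1  0.7 -2. ]
toolz [ -3.31  -0.48 -57.2 ]
shift [-3.3 -0.9 16.8] |17| twist 0.006 minrows 0.41073927913039215
[ 0.33983402  0.48681575 -0.05312857  1.08810349  0.01130249  0.24888443]
```

View pics/w24.png

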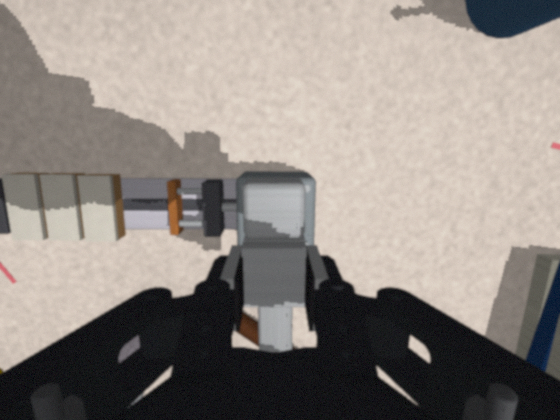

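View pics/c11.png

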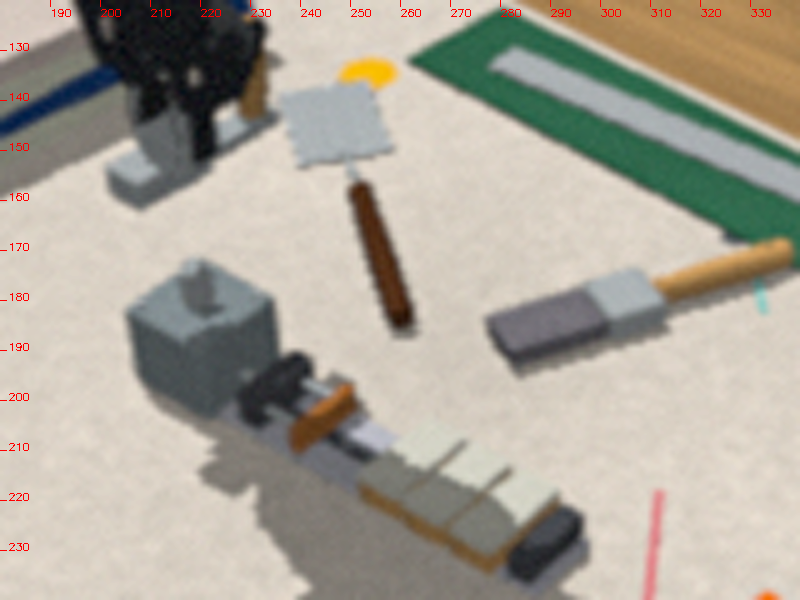

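```bash
python3 -c "
from h import *
crop('side1',190,110,270,180,10,'c12')
crop('w24',220,160,330,320,5,'c13')"
```

```text
(no output)
```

View pics/c12.png

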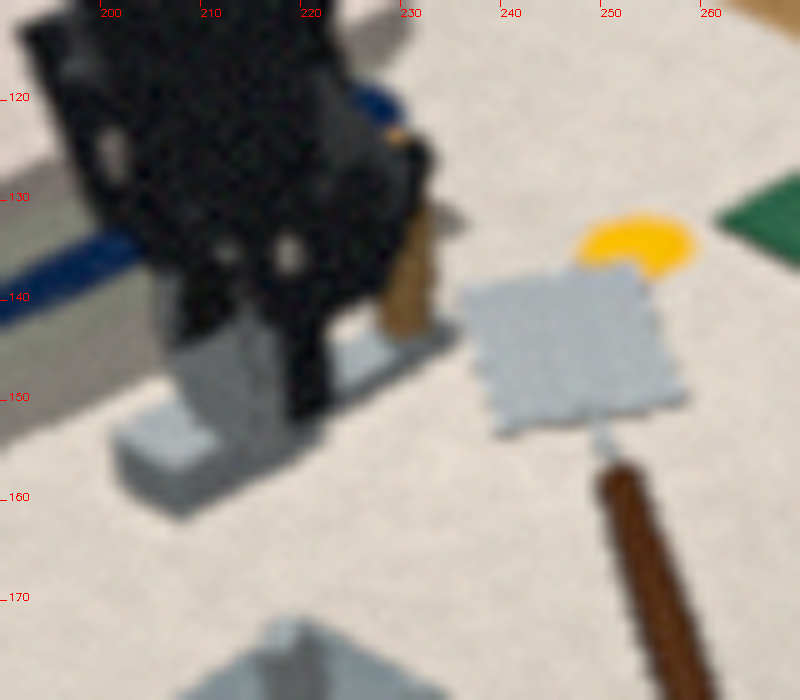

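View pics/c13.png

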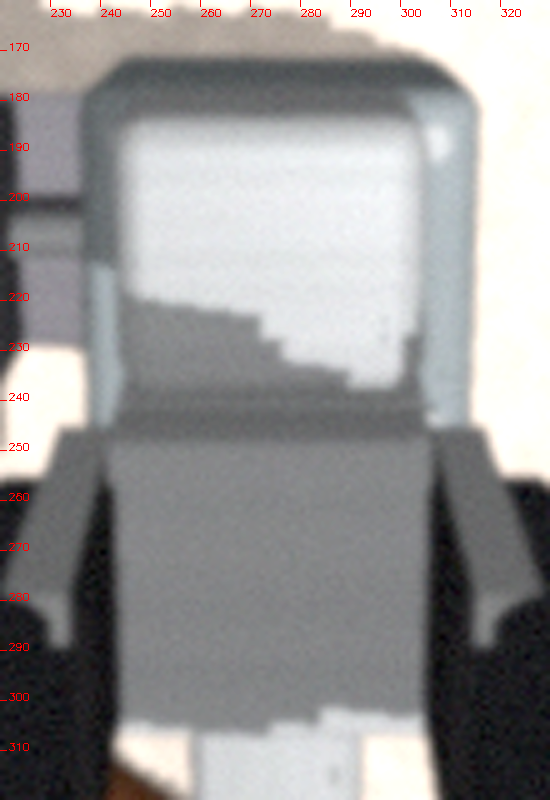

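```bash
python3 -c "
from h import *
s=load('w24')
L=unp(s,236.7,210,.057);Rr=unp(s,314.5,210,.057);T=unp(s,275,178.5,.057)
print('L R',L,Rr,np.linalg.norm(L-Rr),(L+Rr)/2,'top',T)
# hub centre in tool at tool-z -10.5
def tool(s,u,v,zt):
  d=s['d'];M=d['mount'];r=M[:3,:3]@np.array([(u-d['cx'])/d['fx'],-(v-d['cy'])/d['fy'],-1]);o=M[:3,3]*1000
  return o+r*(zt-o[2])/r[2]
for v in (247,276.5,306): print(tool(s,273,v,-10.5))
print(tool(s,240.5,276,-10.5),tool(s,305.7,276,-10.5))
sd=load('side1');print('shaft from side',unp(sd,219.2,172.6,.085))
s0=load('side0')
T=R.from_rotvec(s['r']).as_matrix()
for q in [(2,-0.5,19.5),(2,0,-10.5),(2-12,-14,19.5),(2-12,14,19.5),(2+14,-14,19.5),(2+40,-9,19.5),(2+40,9,19.5)]: 
  P=s['p']+T@np.array(q)/1000; print(q,P.round(4),proj(sd,P).round(1))
"

```

```text
L R [0.51469046 0.23383875 0.057     ] [0.508971   0.29590792 0.057     ] 0.06233212618736203 [0.51183073 0.26487333 0.057     ] top [0.4866893  0.26209346 0.057     ]
[ 15.52579795   0.26218446 -10.5       ]
[  1.87224357   0.25564807 -10.5       ]
[-12.53224677   0.24875218 -10.5       ]
[  2.0998085  -13.77554002 -10.5       ] [  2.11974173  14.37054831 -10.5       ]
shaft from side [0.51687445 0.26004623 0.085     ]
(2, -0.5, 19.5) [0.5135 0.2629 0.1476] [214.8 154.5]
(2, 0, -10.5) [0.5152 0.2637 0.1775] [213.7 145. ]
(-10, -14, 19.5) [0.5267 0.2506 0.1469] [221.5 154.4]
(-10, 14, 19.5) [0.5242 0.2784 0.1469] [214.3 150.9]
(16, -14, 19.5) [0.5008 0.2482 0.1485] [214.6 158.4]
(42, -9, 19.5) [0.4745 0.2508 0.15  ] [206.2 161.8]
(42, 9, 19.5) [0.4729 0.2688 0.1499] [201.6 159.4]
```

```bash
cat >> h.py <<'E'
def hub():
    o=get_obs();Rn=R.from_rotvec(o['orientation']).as_matrix();g=load('w22');Rg=R.from_rotvec(g['r']).as_matrix()
    up=Rn@Rg.T@np.array([0,0,1.]); top=o['tcp_pos']+Rn@np.array([1.9,.25,-10.5])/1000
    b=top-.03*up
    print('crank up tilt deg',(up[:2]*57.3).round(2),'hub top',top.round(4),'hub bottom',b.round(4),'F',o['force'].round(1),'gap %.4f'%o['finger_gap'])
    return b
def to_shaft(x,y,z):
    b=hub();o=get_obs();Rn=R.from_rotvec(o['orientation']).as_matrix();print('shift for hub bottom',(Rn.T@(np.array([x,y,z])-b)*1000).round(1))
E
python3 -c "
from h import *
to_shaft(.518,.263,.10)"
```

```text
crank up tilt deg [ 2.34 -0.64] hub top [0.5154 0.2642 0.1776] hub bottom [0.5141 0.2645 0.1477] F [ 0.9  0.8 -2.5] gap 0.0264
shift for hub bottom [-6.5 -1.7 47.4]
```

>>> jog_arm(plan=[-1.2,-0.3,8,0.002,-1.2,-0.3,8,0.002,-1.2,-0.3,8,0.002,-1.2,-0.3,8,0,-1.2,-0.3,8,0,0,0,0,0,0,0,0,0])

```text
time_s: 39.97
tcp_pos: [0.5202, 0.2621, 0.121]
orientation: [0.124, -3.079, 0.01]
force: [-0.1, -0.3, -1.6]
finger_gap: 0.0266
```

```bash
python3 -c "
from h import *
go(.519,.263,.15,184.85)
to_shaft(.518,.263,.09)
save('side','side2');crop('side2',190,120,270,190,10,'c14')
sd=load('side2');b=hub();print(proj(sd,b))
save('wrist','w25')"
```

```text
t39.97 tcp [0.5202 0.2621 0.121 ] yaw-175.4 tilt3.44 gap0.0266 q6 0.25 F [-0.1 -0.3 -1.6]
toolz [ -3.4   -0.51 -57.2 ]
shift [  2.8   0.8 -28.9] |29| twist -0.004 minrows 0.696428361529452
crank up tilt deg [ 2.43 -0.59] hub top [0.5189 0.2623 0.1316] hub bottom [0.5176 0.2626 0.1016] F [-0.1 -0.3 -1.6] gap 0.0266
shift for hub bottom [-1.1  0.4 11.6]
crank up tilt deg [ 2.45 -0.58] hub top [0.5187 0.2623 0.1316] hub bottom [0.5174 0.2626 0.1016] F [ 0.3  0.  -3.1] gap 0.0261
[218.07486353 167.44425017]
```

View pics/c14.png

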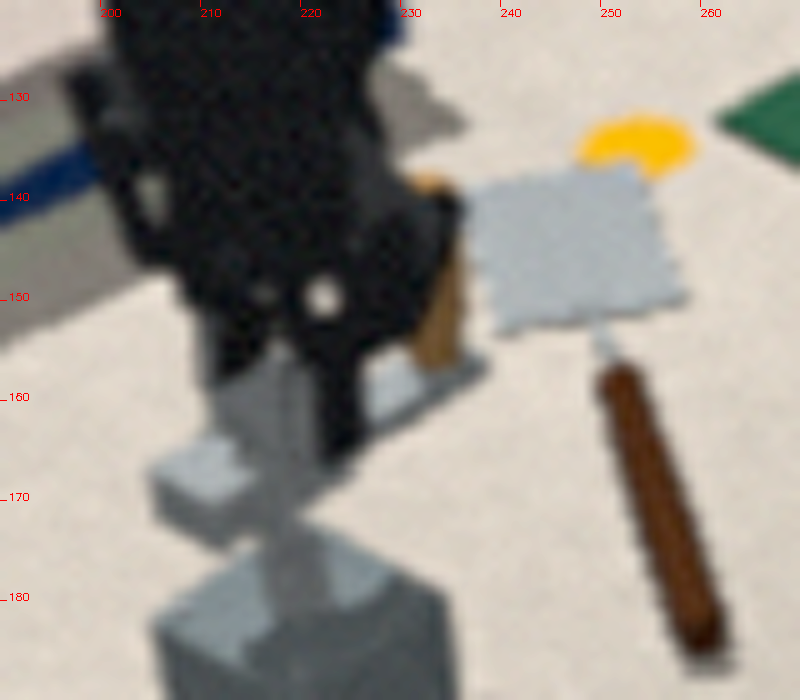

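View pics/w25.png

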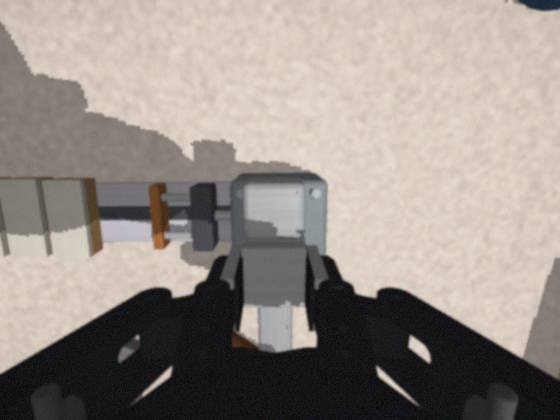

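```bash
python3 -c "
from h import *
crop('w25',220,165,340,255,6,'c15')
s=load('w25')
L=unp(s,231.5,215,.057);Rr=unp(s,326.3,215,.057);print(L,Rr,np.linalg.norm(L-Rr),(L+Rr)/2)
print(unp(s,278,181,.057))
sd=load('side2');print(proj(sd,(.5176,.2626,.085)),proj(sd,(.5186,.265,.085)))
for c in [(205.8,182),(234.3,180)]: print(unp(sd,*c,.057))
"
```

```text
[0.51097943 0.23376113 0.057     ] [0.50586478 0.29566427 0.057     ] 0.06211407596525572 [0.50842211 0.2647127  0.057     ]
[0.48619061 0.26227565 0.057     ]
[218.82193102 172.11352552] [218.5542174  171.60761801]
[0.48342994 0.28493663 0.057     ]
[0.54527202 0.23165578 0.057     ]
```

View pics/c15.png

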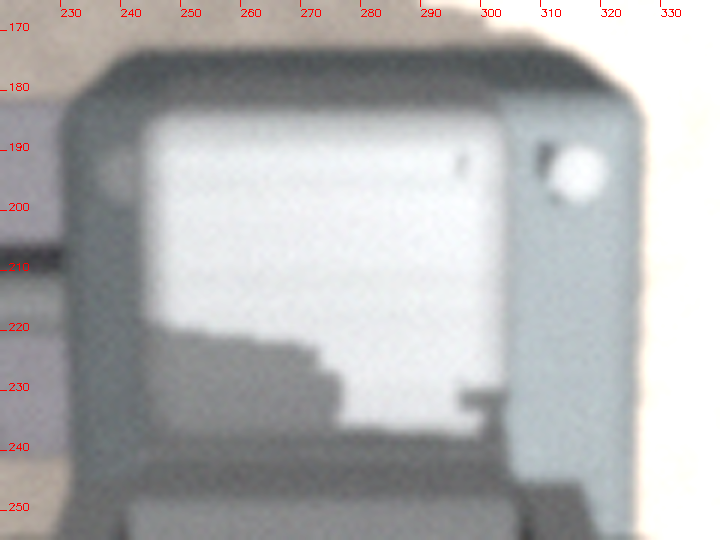

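>>> jog_arm(plan=[-0.3,0.2,5,0,-0.3,0.2,5,0,0,0,3,0,0,0,0,0])

```text
time_s: 40.4
tcp_pos: [0.5208, 0.263, 0.1083]
orientation: [0.125, -3.082, 0.009]
force: [0.7, -0.2, -2.8]
finger_gap: 0.0265
```

>>> jog_arm(plan=[0,0,3,0,0,0,3,0,0,0,0,0])

```text
time_s: 40.65
tcp_pos: [0.5205, 0.263, 0.1019]
orientation: [0.125, -3.082, 0.009]
force: [-1.3, -1.1, -2.7]
finger_gap: 0.0264
```

```bash
python3 -c "
from h import *
to_shaft(.518,.263,.065)"
```

```text
crank up tilt deg [ 2.27 -0.64] hub top [0.5192 0.2632 0.1124] hub bottom [0.518  0.2635 0.0825] F [-1.3 -1.1 -2.7] gap 0.0264
shift for hub bottom [-0.9 -0.4 17.4]
```

>>> jog_arm(plan=[0,0,2.5,0,0,0,2.5,0,0,0,0,0])

```text
time_s: 40.9
tcp_pos: [0.5198, 0.2638, 0.0968]
orientation: [0.126, -3.082, 0.006]
force: [-1.0, 1.4, -2.5]
finger_gap: 0.0265
```

>>> jog_arm(plan=[0,0,2.5,0,0,0,2.5,0,0,0,0,0])

```text
time_s: 41.15
tcp_pos: [0.5195, 0.2638, 0.0914]
orientation: [0.126, -3.082, 0.006]
force: [-0.2, 1.5, -2.9]
finger_gap: 0.0269
```

```bash
python3 -c "
from h import *
to_shaft(.518,.263,.065)"
```

```text
crank up tilt deg [ 2.29 -0.74] hub top [0.5182 0.2639 0.102 ] hub bottom [0.517  0.2643 0.072 ] F [-0.2  1.5 -2.9] gap 0.0269
shift for hub bottom [-1.3 -1.4  7. ]
```

>>> jog_arm(plan=[0,0,2.5,0,0,0,2,0,0,0,0,0])

```text
time_s: 41.4
tcp_pos: [0.5194, 0.2639, 0.0864]
orientation: [0.126, -3.082, 0.006]
force: [-1.2, 0.9, -2.4]
finger_gap: 0.0267
```

>>> jog_arm(plan=[0,0,1.5,0,0,0,0,0,0,0,0,0])

```text
time_s: 41.65
tcp_pos: [0.5193, 0.2638, 0.0846]
orientation: [0.126, -3.082, 0.006]
force: [-0.4, 0.8, -2.1]
finger_gap: 0.0263
```

```bash
python3 -c "
from h import *
to_shaft(.518,.263,.065)
save('side','side3');crop('side3',180,120,300,210,6,'c16')"
```

```text
crank up tilt deg [ 2.28 -0.75] hub top [0.518  0.264  0.0952] hub bottom [0.5168 0.2644 0.0652] F [-0.4  0.8 -2.1] gap 0.0263
shift for hub bottom [-1.1 -1.5  0.2]
```

View pics/c16.png

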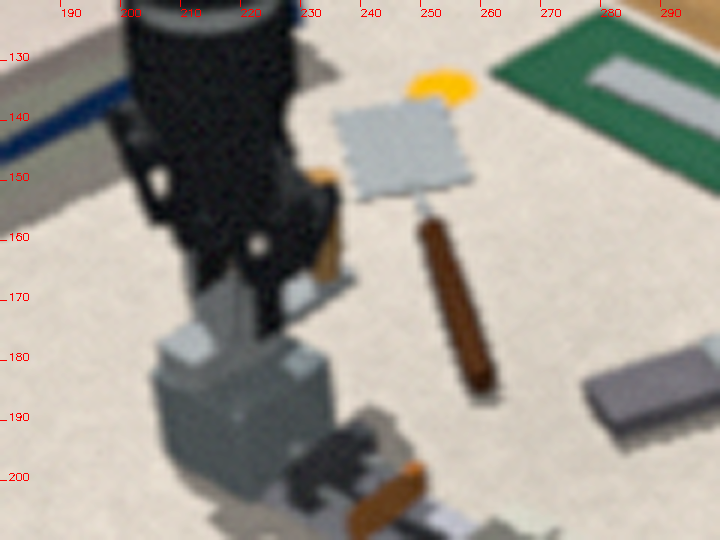

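>>> jog_arm(plan=[0,0,0,0,0,0,0,0,0,0,0,0,0,0,0,0,0,0,0,0,0,0,0,0,0,0,0,0,0,0,0,0], grip=85)

```text
time_s: 42.37
tcp_pos: [0.5208, 0.2633, 0.0858]
orientation: [0.125, -3.085, 0.007]
force: [0.7, -0.0, 0.2]
finger_gap: 0.0851
```

>>> jog_arm(plan=[0,0,-10,0,0,0,-14,0,0,0,-14,0,0,0,-14,0,0,0,-14,0,0,0,-14,0,0,0,-10,0,0,0,0,0])

```text
time_s: 43.03
tcp_pos: [0.5254, 0.2638, 0.184]
orientation: [0.125, -3.085, 0.007]
force: [0.6, 0.4, -0.1]
finger_gap: 0.0847
```

```bash
python3 -c "
from h import *
go(.577,.269,.17,184.85)
save('wrist','w26');save('side','side4');crop('side4',180,120,300,210,6,'c17')"
```

```text
t43.03 tcp [0.5254 0.2638 0.184 ] yaw-175.4 tilt3.11 gap0.0847 q6 0.25 F [ 0.6  0.4 -0.1]
toolz [ -3.08  -0.4  -57.22]
shift [-52.5   1.   11.2] |54| twist -0.004 minrows 1.2883981599112324
```

View pics/w26.png

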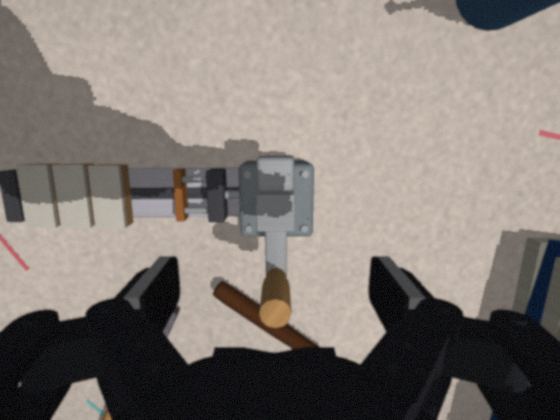

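View pics/c17.png

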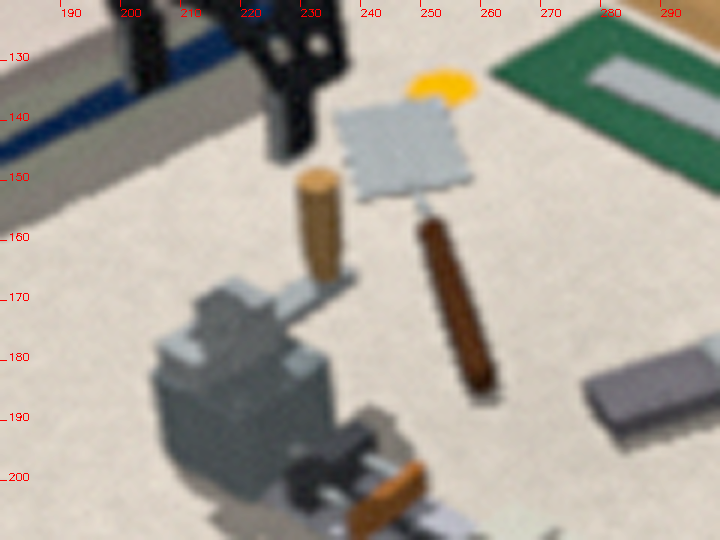

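```bash
python3 -c "
from h import *
s=load('w26');k=unp(s,275.5,313.5,.131);print(k, unp(s,275.5,211,.095))
go(k[0],k[1],.17,184.85)"
```

```text
[0.5786941 0.2696675 0.131    ] [0.51722084 0.26463359 0.095     ]
t43.13 tcp [0.5246 0.2635 0.182 ] yaw-175.4 tilt3.23 gap0.0852 q6 0.25 F [-0.7  0.5 -0.3]
toolz [ -3.2   -0.44 -57.21]
shift [-55.    1.8   8.9] |56| twist -0.004 minrows 1.336760734210366
```

>>> jog_arm(plan=[-13,0.5,0,0,-14,0.5,0,0,-14,0.5,0,0,-13,0.3,0,0,0,0,0,0,0,0,0,0])

```text
time_s: 43.63
tcp_pos: [0.5765, 0.269, 0.174]
orientation: [0.126, -3.075, 0.012]
force: [0.5, -0.2, -1.1]
finger_gap: 0.0853
```

```bash
python3 -c "
from h import *
go(.577,.269,.11,184.85)"
```

```text
t43.63 tcp [0.5765 0.269  0.174 ] yaw-175.3 tilt3.68 gap0.0853 q6 0.23 F [ 0.5 -0.2 -1.1]
toolz [ -3.64  -0.58 -57.18]
shift [-4.5  0.2 63.9] |64| twist -0.003 minrows 1.5355152266605518
```

>>> jog_arm(plan=[-0.9,0,13,0,-0.9,0,13,0,-0.9,0,13,0,-0.9,0,13,0,-0.9,0,11,0,0,0,0,0])

```text
time_s: 44.13
tcp_pos: [0.5712, 0.268, 0.1064]
orientation: [0.126, -3.07, 0.014]
force: [-0.8, 0.0, -0.7]
finger_gap: 0.085
```

```bash
python3 -c "
from h import *
go(.577,.269,.11,184.85)
save('wrist','w27')"
```

```text
t44.13 tcp [0.5712 0.268  0.1064] yaw-175.3 tilt4.00 gap0.0850 q6 0.23 F [-0.8  0.  -0.7]
toolz [ -3.94  -0.67 -57.16]
shift [-5.6  0.5 -4. ] |7| twist -0.003 minrows 0.166169359752788
```

View pics/w27.png

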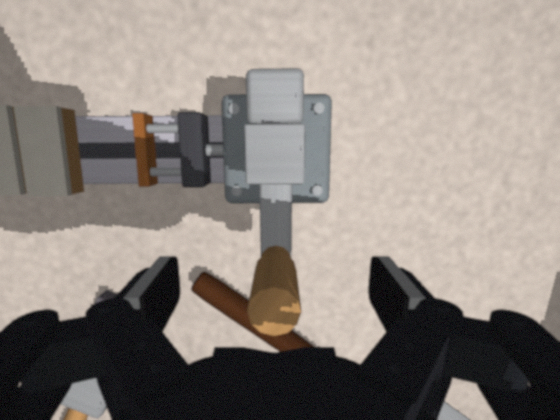

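>>> jog_arm(plan=[-3,0.2,-2,0,-3,0.2,-1,0,0,0,0,0])

```text
time_s: 44.43
tcp_pos: [0.5776, 0.2693, 0.112]
orientation: [0.127, -3.071, 0.013]
force: [-0.1, 0.7, -0.0]
finger_gap: 0.085
```

>>> jog_arm(plan=[0,0,0,0,0,0,0,0,0,0,0,0,0,0,0,0,0,0,0,0,0,0,0,0,0,0,0,0,0,0,0,0], grip=15, force=40)

```text
time_s: 45.1
tcp_pos: [0.5791, 0.2698, 0.1145]
orientation: [0.127, -3.075, 0.011]
force: [1.1, -0.1, 0.5]
finger_gap: 0.0206
```

>>> jog_arm(plan=[0,0,0,0,0,0,0,0,0,0,0,0])

```text
time_s: 45.35
tcp_pos: [0.5791, 0.2698, 0.1145]
orientation: [0.127, -3.075, 0.011]
force: [0.9, -0.5, -0.3]
finger_gap: 0.0205
```

```bash
python3 -c "
from h import *
go(.577,.269,.11,184.85)
save('wrist','w28')"
```

```text
t45.35 tcp [0.5791 0.2698 0.1145] yaw-175.3 tilt3.69 gap0.0205 q6 0.23 F [ 0.9 -0.5 -0.3]
toolz [ -3.65  -0.57 -57.18]
shift [ 1.9 -0.6  4.6] |5| twist -0.002 minrows 0.11985516285640531
```

View pics/w28.png

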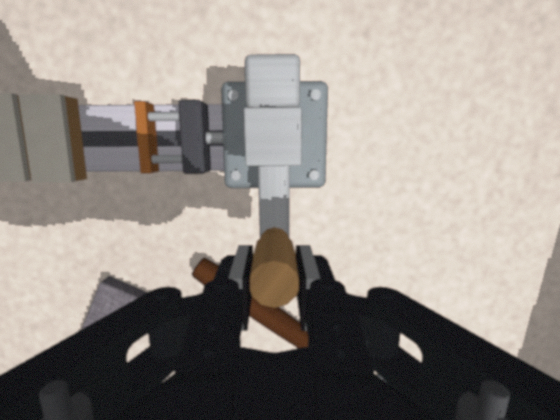

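>>> jog_arm(plan=[2,-15.6,0,0,6,-14.5,0,0,9.6,-12.5,0,0,12.5,-9.6,0,0,14.5,-6,0,0,15.6,-2,0,0,15.6,2,0,0,14.5,6,0,0])

```text
time_s: 46.07
tcp_pos: [0.4921, 0.2097, 0.1182]
orientation: [0.129, -3.076, -0.009]
force: [6.1, 10.1, -10.2]
finger_gap: 0.0208
```

```bash
cat >> h.py <<'E'
def ang(C=(.5193,.2649)):
    o=get_obs();d=o['tcp_pos'][:2]-C;Rm=R.from_rotvec(o['orientation']).as_matrix();yx=np.degrees(np.arctan2(Rm[1,0],Rm[0,0]))
    a=np.degrees(np.arctan2(d[1],d[0]))
    print('r %.1f alpha(cw from start) %.1f'%(np.linalg.norm(d)*1e3,(4.7-a)%360),'z %.4f yaw %.1f gap %.4f'%(o['tcp_pos'][2],yx%360,o['finger_gap']),'F',o['force'].round(1),'tz',(Rm[:2,2]*57.3).round(1))
E
python3 -c "
from h import *
ang()"
```

```text
r 61.5 alpha(cw from start) 120.9 z 0.1182 yaw 184.8 gap 0.0208 F [  6.1  10.1 -10.2] tz [-3.6  0.2]
```

>>> jog_arm(plan=[12.5,9.6,1,0,9.6,12.5,1,0,6,14.5,0.6,0,2,15.6,0.6,0,-2,15.6,0.6,0,-6,14.5,0.6,0,-9.6,12.5,0.6,0,-12.5,9.6,0.6,0])

```text
time_s: 46.73
tcp_pos: [0.4815, 0.3127, 0.1164]
orientation: [0.125, -3.084, -0.009]
force: [-1.7, -1.6, 8.0]
finger_gap: 0.0205
```

```bash
python3 -c "
from h import *
ang();save('side','side5');crop('side5',180,110,330,230,5,'c18')"
```

```text
r 60.9 alpha(cw from start) 236.4 z 0.1164 yaw 184.7 gap 0.0205 F [-1.7 -1.6  8. ] tz [-3.2  0.2]
```

View pics/c18.png

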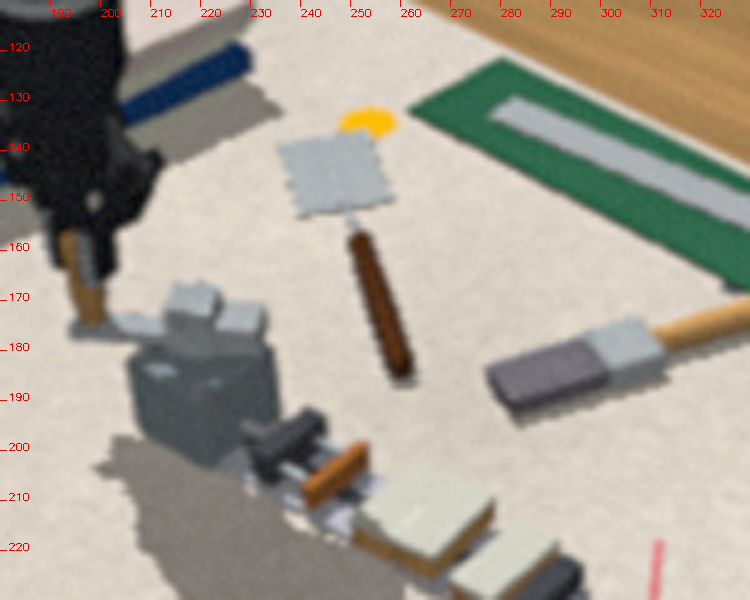

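```bash
python3 -c "
from h import *
crop('side5',235,180,315,240,9,'c19')
save('top','top4');save('wrist','w29')"
```

```text
(no output)
```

View pics/c19.png

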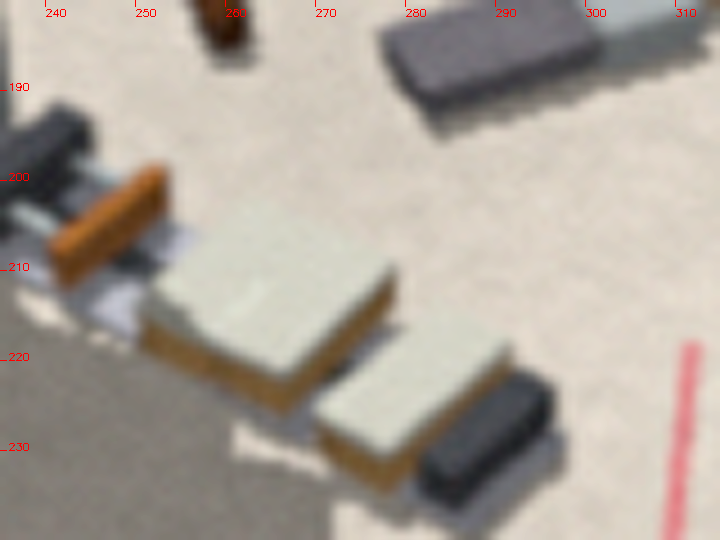

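View pics/w29.png

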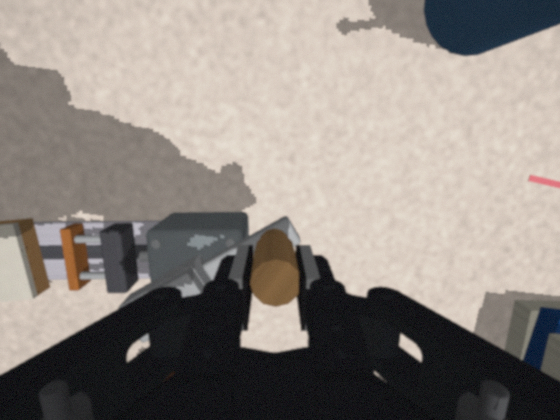

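```bash
python3 -c "
from h import *
crop('top4',190,185,310,255,6,'c20')"
```

```text
(no output)
```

View pics/c20.png

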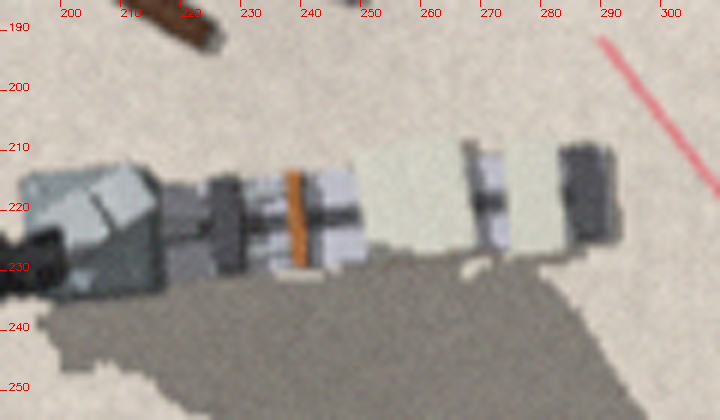

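>>> jog_arm(plan=[0,0,0,0,0,0,0,0,0,0,0,0,0,0,0,0,0,0,0,0,0,0,0,0,0,0,0,0,0,0,-8,0], grip=85)

```text
time_s: 47.55
tcp_pos: [0.4822, 0.3103, 0.1232]
orientation: [0.123, -3.083, -0.008]
force: [-0.6, 1.4, -0.0]
finger_gap: 0.0853
```

>>> jog_arm(plan=[0,0,-12,0,0,0,-12,0,0,0,-12,0,0,0,-12,0,0,0,-12,0,0,0,-12,0,0,0,0,0])

```text
time_s: 48.13
tcp_pos: [0.4867, 0.31, 0.2028]
orientation: [0.123, -3.084, -0.008]
force: [0.9, 0.2, 0.7]
finger_gap: 0.085
```

>>> jog_arm(plan=[-3,-20,0,0,-3.3,-23,0,0,-3.3,-23,0,0,-3.3,-23,0,0,-3.3,-23,0,0,-3.3,-23,0,0,-3.3,-23,0,0,-3.3,-23,0,0])

```text
time_s: 48.8
tcp_pos: [0.5274, 0.1292, 0.1994]
orientation: [0.136, -3.085, -0.011]
force: [0.0, 0.5, 0.5]
finger_gap: 0.0846
```

>>> jog_arm(plan=[-3.3,-23,0,0,-3,-20,0,0,0,0,0,0.12,0,0,0,0.12,0,0,0,0.12,0,0,0,0.12,0,0,0,0.12,0,0,0,0.12])

```text
time_s: 49.47
tcp_pos: [0.5373, 0.0783, 0.196]
orientation: [-0.998, -2.921, 0.022]
force: [-0.0, -0.3, -0.2]
finger_gap: 0.0848
```

>>> jog_arm(plan=[0,0,0,0.12,0,0,0,0.12,0,0,0,0.12,0,0,0,0.12,0,0,0,0.12,0,0,0,0.12,0,0,0,0.12,0,0,0,0])

```text
time_s: 50.13
tcp_pos: [0.5354, 0.0782, 0.1934]
orientation: [-2.153, -2.224, 0.06]
force: [0.6, -0.2, 0.5]
finger_gap: 0.0852
```

```bash
python3 -c "
from h import *
go(.5328,.0882,.06,94.85);save('wrist','w30');crop('w30',200,80,340,290,3,'c21')"
```

```text
t50.13 tcp [0.5354 0.0782 0.1934] yaw91.8 tilt3.43 gap0.0852 q6 1.55 F [ 0.6 -0.2  0.5]
toolz [ -3.42   0.22 -57.2 ]
shift [  9.3   5.6 133.4] |134| twist -0.053 minrows 3.209542127891727
```

View pics/c21.png

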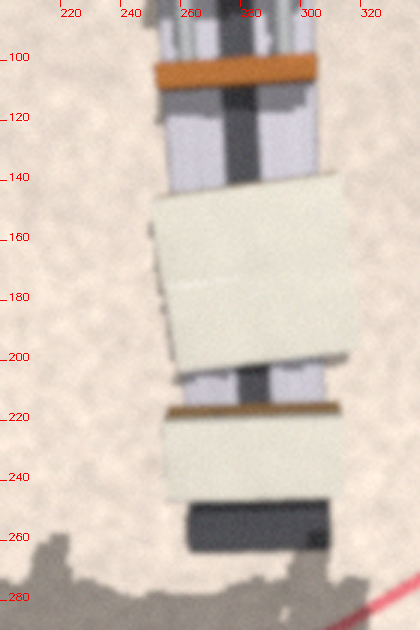

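```bash
python3 -c "
from h import *
s=load('w30');p=unp(s,285.3,171.7,.026);a=np.radians(4.85)
def sx(p): d=p[:2]-np.array([.540,.0165]); return d@[-np.sin(a),np.cos(a)]*1e3,d@[np.cos(a),np.sin(a)]*1e3
print(p,sx(p)); q=unp(s,284.5,233,.026);print('panel1',q,sx(q))
S=sx(p)[0]/1e3;X=-.00115
go(.540-S*np.sin(a)+X*np.cos(a),.0165+S*np.cos(a)+X*np.sin(a),.0235,94.85)"
```

```text
[0.53560748 0.09998022 0.026     ] (np.float64(83.55269083642597), np.float64(2.6812429309984287))
panel1 [0.53738815 0.03803722 0.026     ] (np.float64(21.680927514615394), np.float64(-0.7815828666385727))
t50.18 tcp [0.5354 0.0782 0.1934] yaw92.2 tilt3.44 gap0.0851 q6 1.54 F [0.8 0.7 0.9]
toolz [ -3.43   0.22 -57.2 ]
shift [ 20.5   7.4 169.9] |171| twist -0.046 minrows 4.107707428541928
```

>>> jog_arm(plan=[2.6,0.9,16,-0.006,2.6,0.9,16,-0.006,2.6,0.9,16,-0.006,2.6,0.9,16,-0.006,2.6,0.9,16,-0.006,2.6,0.9,16,-0.006,2.6,0.9,16,-0.006,2,0.9,12,-0.004])

```text
time_s: 50.85
tcp_pos: [0.5359, 0.0999, 0.0666]
orientation: [-2.047, -2.326, 0.05]
force: [-0.1, -0.9, 1.0]
finger_gap: 0.0849
```

>>> jog_arm(plan=[0,0,0,0,0,0,0,0])

```text
time_s: 51.02
tcp_pos: [0.5338, 0.1001, 0.0641]
orientation: [-2.035, -2.332, 0.054]
force: [0.6, 0.4, 0.1]
finger_gap: 0.0849
```

```bash
python3 -c "
from h import *
go(.5318,.0997,.0235,94.85)"
```

```text
t51.02 tcp [0.5338 0.1001 0.0641] yaw97.8 tilt3.32 gap0.0849 q6 1.48 F [0.6 0.4 0.1]
toolz [ -3.31   0.21 -57.2 ]
shift [-0.6  0.2 40.6] |41| twist 0.051 minrows 0.9746837075348108
```

>>> jog_arm(plan=[0,0,9,0.015,0,0,9,0.015,0,0,9,0.012,0,0,9,0.005,0,0,4,0,0,0,0,0])

```text
time_s: 51.52
tcp_pos: [0.533, 0.0998, 0.0224]
orientation: [-2.092, -2.286, 0.052]
force: [0.5, -0.6, -0.2]
finger_gap: 0.0849
```

```bash
python3 -c "
from h import *
go(.5318,.0997,.0235,94.85)"
```

```text
t51.52 tcp [0.533  0.0998 0.0224] yaw95.0 tilt3.11 gap0.0849 q6 1.53 F [ 0.5 -0.6 -0.2]
toolz [ -3.1    0.22 -57.22]
shift [ 0.  -1.2 -1.1] |2| twist 0.003 minrows 0.03897492424620475
```

>>> jog_arm(plan=[0,-0.7,0,0,0,-0.7,0,0,0,0,0,0])

```text
time_s: 51.77
tcp_pos: [0.5313, 0.0996, 0.0223]
orientation: [-2.092, -2.286, 0.053]
force: [-0.2, -0.2, -0.0]
finger_gap: 0.0852
```

>>> jog_arm(plan=[0,0,0,0,0,0,0,0,0,0,0,0,0,0,0,0,0,0,0,0,0,0,0,0,0,0,0,0,0,0,0,0], grip=55, force=20)

```text
time_s: 52.43
tcp_pos: [0.5323, 0.0996, 0.0237]
orientation: [-2.092, -2.287, 0.05]
force: [-0.1, -0.8, -0.7]
finger_gap: 0.0594
```

>>> jog_arm(plan=[0,0,0,0,0,0,0,0,0,0,0,0,0,0,0,0,0,0,0,0,0,0,-8,0,0,0,-12,0,0,0,-15,0], grip=85)

```text
time_s: 53.1
tcp_pos: [0.532, 0.0994, 0.058]
orientation: [-2.09, -2.284, 0.056]
force: [0.6, -0.2, -0.4]
finger_gap: 0.0851
```

>>> jog_arm(plan=[0,0,-20,0,0,0,-20,0,0,0,-20,0,0,0,-20,0,0,0,-20,0,0,0,-20,0,0,0,-10,0,0,0,0,0])

```text
time_s: 53.77
tcp_pos: [0.5403, 0.0989, 0.2018]
orientation: [-2.093, -2.287, 0.05]
force: [0.7, 0.1, 0.4]
finger_gap: 0.0847
```

```bash
python3 -c "
from h import *
go(.4815,.3127,.19,94.85);save('wrist','w31');crop('w31',200,60,360,260,3,'c22')"
```

```text
t53.77 tcp [0.5403 0.0989 0.2018] yaw95.1 tilt2.99 gap0.0847 q6 1.53 F [0.7 0.1 0.4]
toolz [ -2.98   0.22 -57.22]
shift [218.  -38.9  15.6] |222| twist 0.004 minrows 5.324093644406549
```

View pics/c22.png

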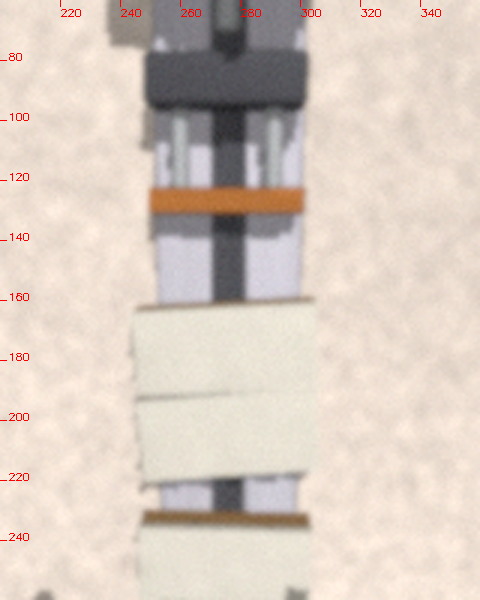

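>>> jog_arm(plan=[18,-3.2,0,0,22,-4,0,0,22,-4,0,0,22,-4,0,0,22,-4,0,0,22,-4,0,0,22,-4,0,0,22,-4,0,0])

```text
time_s: 54.48
tcp_pos: [0.4898, 0.2691, 0.1977]
orientation: [-2.099, -2.276, 0.063]
force: [0.8, 0.2, 0.1]
finger_gap: 0.0851
```

>>> jog_arm(plan=[22,-4,0,0,20,-3.5,0,0,0,0,0,0,0,0,8,0,0,0.6,13,0,0,0.6,13,0,0,0.6,13,0,0,0.6,13,0])

```text
time_s: 55.15
tcp_pos: [0.4728, 0.3135, 0.1302]
orientation: [-2.092, -2.279, 0.07]
force: [-0.4, -0.8, -0.4]
finger_gap: 0.0851
```

>>> jog_arm(plan=[0,0.6,13,0,0,0.4,8,0,0,0,0,0])

```text
time_s: 55.4
tcp_pos: [0.4698, 0.3094, 0.1026]
orientation: [-2.093, -2.274, 0.082]
force: [0.0, -0.9, -0.2]
finger_gap: 0.0854
```

```bash
python3 -c "
from h import *
go(.4815,.3127,.1145,94.85);ang();save('wrist','w32')"
```

```text
t55.40 tcp [0.4698 0.3094 0.1026] yaw94.7 tilt4.15 gap0.0854 q6 1.93 F [ 0.  -0.9 -0.2]
toolz [ -4.14  -0.31 -57.15]
shift [  2.3  11.1 -12.7] |17| twist -0.002 minrows 0.40771432368013283
r 66.6 alpha(cw from start) 226.7 z 0.1026 yaw 94.7 gap 0.0854 F [ 0.  -0.9 -0.2] tz [-4.1 -0.3]
```

View pics/w32.png

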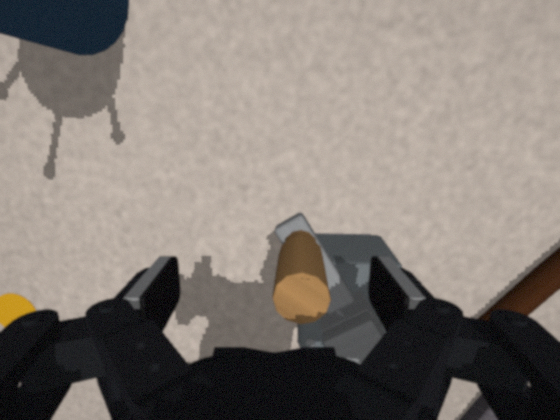

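>>> jog_arm(plan=[0.7,3.6,-4,0,0.7,3.6,-4,0,0.6,3.3,-3,0,0,0,0,0,0,0,0,0])

```text
time_s: 55.87
tcp_pos: [0.4843, 0.3127, 0.1172]
orientation: [-2.096, -2.275, 0.076]
force: [0.6, 0.2, -0.4]
finger_gap: 0.0849
```

>>> jog_arm(plan=[0,0,0,0,0,0,0,0,0,0,0,0,0,0,0,0,0,0,0,0,0,0,0,0,0,0,0,0,0,0,0,0], grip=15, force=40)

```text
time_s: 56.53
tcp_pos: [0.4843, 0.3131, 0.1182]
orientation: [-2.095, -2.276, 0.074]
force: [-0.0, -0.3, 1.2]
finger_gap: 0.0206
```

>>> jog_arm(plan=[7,14,0.3,0,3.1,15.4,0.3,0,-1,15.7,0.3,0,-5,14.9,0.3,0,-8.7,13.1,0.3,0,-11.8,10.4,0.3,0,-14,7,0.3,0,-15.4,3.1,0.3,0])

```text
time_s: 57.2
tcp_pos: [0.5804, 0.2756, 0.1119]
orientation: [-2.088, -2.279, 0.081]
force: [-5.8, 0.4, 11.4]
finger_gap: 0.0204
```

>>> jog_arm(plan=[-15.7,-1,0.3,0,-14.9,-5,0.3,0,-13.1,-8.7,0.3,0,-10.4,-11.8,0.3,0,-7,-14,0.3,0,-3.1,-15.4,0.3,0,1,-15.7,0.3,0,5,-14.9,0.3,0])

```text
time_s: 57.87
tcp_pos: [0.5056, 0.2051, 0.1185]
orientation: [-2.099, -2.278, 0.061]
force: [1.6, -4.7, 3.7]
finger_gap: 0.0202
```

```bash
python3 -c "
from h import *
ang();save('side','side6');crop('side6',180,110,330,230,5,'c23')"
```

```text
r 61.3 alpha(cw from start) 107.6 z 0.1185 yaw 94.7 gap 0.0202 F [ 1.6 -4.7  3.7] tz [-3.3  0. ]
```

View pics/c23.png

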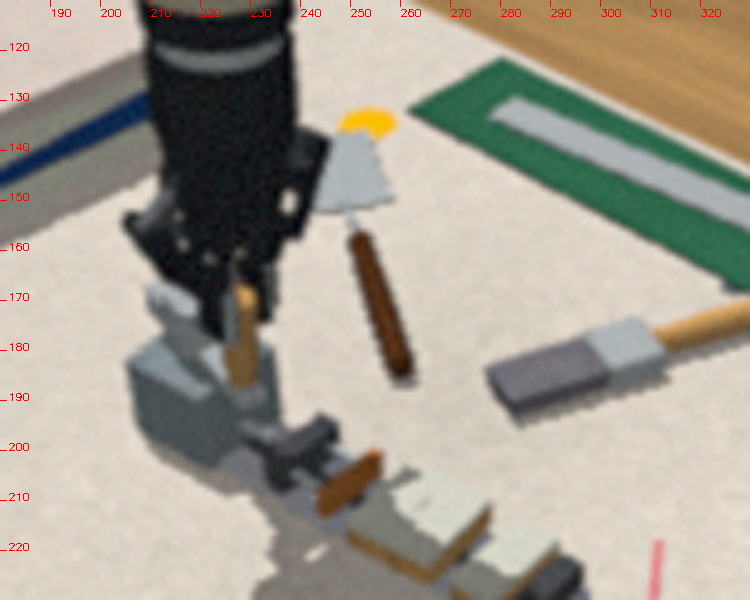

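>>> jog_arm(plan=[6.6,-14.2,0.3,0,10,-12.1,0.3,0,12.7,-9.3,0.3,0,14.6,-5.8,0.3,0,15.6,-1.9,0.3,0,15.6,2,0.3,0,14.6,5.9,0.3,0,12.6,9.3,0.3,0])

```text
time_s: 58.58
tcp_pos: [0.4761, 0.3071, 0.1197]
orientation: [-2.117, -2.287, 0.046]
force: [9.4, -12.3, -9.0]
finger_gap: 0.0203
```

>>> jog_arm(plan=[9.9,12.2,0.3,0,6.5,14.3,0.3,0,2.8,15.5,0.3,0,-1.2,15.7,0.3,0,-5.1,14.9,0.3,0,-8.6,13.1,0.3,0,-11.6,10.5,0.3,0,-13.9,7.3,0.3,0])

```text
time_s: 59.25
tcp_pos: [0.5772, 0.2905, 0.1095]
orientation: [-2.117, -2.295, 0.087]
force: [-7.9, -1.1, 14.6]
finger_gap: 0.0205
```

>>> jog_arm(plan=[-15.3,3.6,0.3,0,-15.7,-0.4,0.3,0,-15.1,-4.3,0.3,0,-13.5,-7.9,0.3,0,-11.1,-11.1,0.3,0,-8,-13.5,0.3,0,-4.3,-15.1,0.3,0,-0.4,-15.7,0.3,0])

```text
time_s: 59.92
tcp_pos: [0.5231, 0.2021, 0.1159]
orientation: [-2.117, -2.294, 0.071]
force: [2.9, -1.7, 3.7]
finger_gap: 0.0205
```

>>> jog_arm(plan=[3.5,-15.3,0.3,0,7.2,-13.9,0.3,0,10.5,-11.7,0.3,0,13.1,-8.7,0.3,0,14.8,-5.1,0.3,0,15.7,-1.3,0.3,0,15.5,2.7,0.3,0,14.3,6.5,0.3,0])

```text
time_s: 60.58
tcp_pos: [0.4659, 0.2908, 0.1194]
orientation: [-2.132, -2.297, 0.072]
force: [4.8, -3.6, 1.3]
finger_gap: 0.0204
```

>>> jog_arm(plan=[12.2,9.9,0.3,0,9.4,12.6,0.3,0,5.9,14.6,0.3,0,2.1,15.6,0.3,0,-1.9,15.6,0.3,0,-5.7,14.6,0.3,0,-9.2,12.7,0.3,0,-12.1,10,0.3,0])

```text
time_s: 61.25
tcp_pos: [0.5688, 0.3018, 0.1115]
orientation: [-2.127, -2.308, 0.096]
force: [-5.1, -1.0, 8.2]
finger_gap: 0.0201
```

```bash
python3 -c "
from h import *
ang();save('side','side7');crop('side7',180,110,330,230,5,'c24')
a=ang
import math
o=get_obs();d=o['tcp_pos'][:2]-np.array((.5193,.2649));al=(4.7-math.degrees(math.atan2(d[1],d[0])))%360
print('remaining from turn 2 +al', 1716-720-al, 'rows',(1716-720-al)/14.5)
out=[]
for k in range(48):
  m=math.radians(al+7.25+14.5*k); out.append((round(-15.7*math.cos(m),1),round(-15.7*math.sin(m),1)))
for i in range(0,48,8): print(out[i:i+8])"
```

```text
r 61.7 alpha(cw from start) 328.0 z 0.1115 yaw 94.7 gap 0.0201 F [-5.1 -1.   8.2] tz [-2.4 -2.5]
remaining from turn 2 +al 665.174787444696 rows 45.874123272048
[(-14.6, 5.9), (-15.6, 2.0), (-15.6, -1.9), (-14.6, -5.8), (-12.7, -9.2), (-10.0, -12.1), (-6.6, -14.2), (-2.8, -15.4)]
[(1.1, -15.7), (5.0, -14.9), (8.6, -13.2), (11.6, -10.6), (13.9, -7.4), (15.3, -3.6), (15.7, 0.3), (15.1, 4.2)]
[(13.6, 7.9), (11.2, 11.0), (8.1, 13.5), (4.4, 15.1), (0.5, 15.7), (-3.4, 15.3), (-7.1, 14.0), (-10.4, 11.7)]
[(-13.0, 8.8), (-14.8, 5.2), (-15.6, 1.3), (-15.5, -2.6), (-14.3, -6.4), (-12.3, -9.8), (-9.4, -12.6), (-6.0, -14.5)]
[(-2.2, -15.6), (1.8, -15.6), (5.6, -14.6), (9.1, -12.8), (12.0, -10.1), (14.2, -6.7), (15.4, -3.0), (15.7, 1.0)]
[(14.9, 4.9), (13.2, 8.5), (10.7, 11.5), (7.5, 13.8), (3.8, 15.2), (-0.2, 15.7), (-4.1, 15.2), (-7.7, 13.7)]
```

View pics/c24.png

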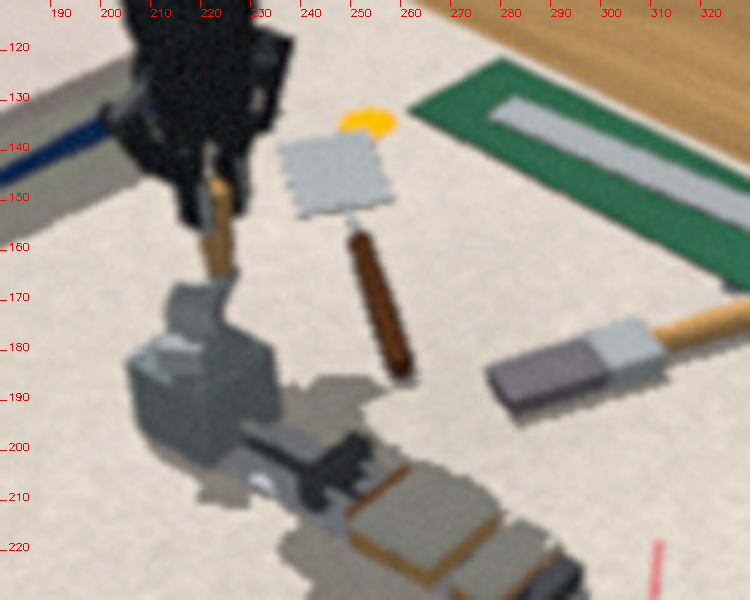

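>>> jog_arm(plan=[-14.6,5.9,0.3,0,-15.6,2,0.3,0,-15.6,-1.9,0.3,0,-14.6,-5.8,0.3,0,-12.7,-9.2,0.3,0,-10,-12.1,0.3,0,-6.6,-14.2,0.3,0,-2.8,-15.4,0.3,0])

```text
time_s: 61.97
tcp_pos: [0.5324, 0.2044, 0.1168]
orientation: [2.129, 2.308, -0.078]
force: [2.4, -1.5, 3.0]
finger_gap: 0.0201
```

>>> jog_arm(plan=[1.1,-15.7,0.3,0,5,-14.9,0.3,0,8.6,-13.2,0.3,0,11.6,-10.6,0.3,0,13.9,-7.4,0.3,0,15.3,-3.6,0.3,0,15.7,0.3,0.3,0,15.1,4.2,0.3,0])

```text
time_s: 62.63
tcp_pos: [0.4612, 0.2818, 0.1181]
orientation: [2.129, 2.292, -0.082]
force: [2.6, -2.3, 4.6]
finger_gap: 0.0208
```

>>> jog_arm(plan=[13.6,7.9,0.3,0,11.2,11,0.3,0,8.1,13.5,0.3,0,4.4,15.1,0.3,0,0.5,15.7,0.3,0,-3.4,15.3,0.3,0,-7.1,14,0.3,0,-10.4,11.7,0.3,0])

```text
time_s: 63.3
tcp_pos: [0.5618, 0.3093, 0.1117]
orientation: [2.116, 2.294, -0.102]
force: [-4.5, -1.6, 7.8]
finger_gap: 0.0201
```

>>> jog_arm(plan=[-13,8.8,0.3,0,-14.8,5.2,0.3,0,-15.6,1.3,0.3,0,-15.5,-2.6,0.3,0,-14.3,-6.4,0.3,0,-12.3,-9.8,0.3,0,-9.4,-12.6,0.3,0,-6,-14.5,0.3,0])

```text
time_s: 63.97
tcp_pos: [0.5417, 0.2076, 0.1171]
orientation: [2.117, 2.301, -0.093]
force: [2.0, 2.4, 1.7]
finger_gap: 0.0204
```

>>> jog_arm(plan=[-2.2,-15.6,0.3,0,1.8,-15.6,0.3,0,5.6,-14.6,0.3,0,9.1,-12.8,0.3,0,12,-10.1,0.3,0,14.2,-6.7,0.3,0,15.4,-3,0.3,0,15.7,1,0.3,0])

```text
time_s: 64.63
tcp_pos: [0.4587, 0.2721, 0.1181]
orientation: [2.118, 2.287, -0.08]
force: [3.9, -2.7, 2.6]
finger_gap: 0.0204
```

>>> jog_arm(plan=[14.9,4.9,0.3,0,13.2,8.5,0.3,0,10.7,11.5,0.3,0,7.5,13.8,0.3,0,3.8,15.2,0.3,0,0,0,0,0])

```text
time_s: 65.13
tcp_pos: [0.5112, 0.3261, 0.1125]
orientation: [2.106, 2.276, -0.091]
force: [-0.4, -0.9, 4.7]
finger_gap: 0.0204
```

```bash
python3 -c "
from h import *
ang();go(.5193,.2649,.185,90)
save('side','side8');crop('side8',190,150,310,240,6,'c25');save('wrist','w33')"
```

```text
r 61.8 alpha(cw from start) 267.1 z 0.1125 yaw 94.5 gap 0.0204 F [-0.4 -0.9  4.7] tz [-0.6 -4. ]
t65.13 tcp [0.5112 0.3261 0.1125] yaw94.5 tilt4.05 gap0.0204 q6 1.97 F [-0.4 -0.9  4.7]
toolz [ -0.62  -4.   -57.16]
shift [-66.5   2.2 -68.1] |95| twist 0.078 minrows 2.283336467791301
```

View pics/c25.png

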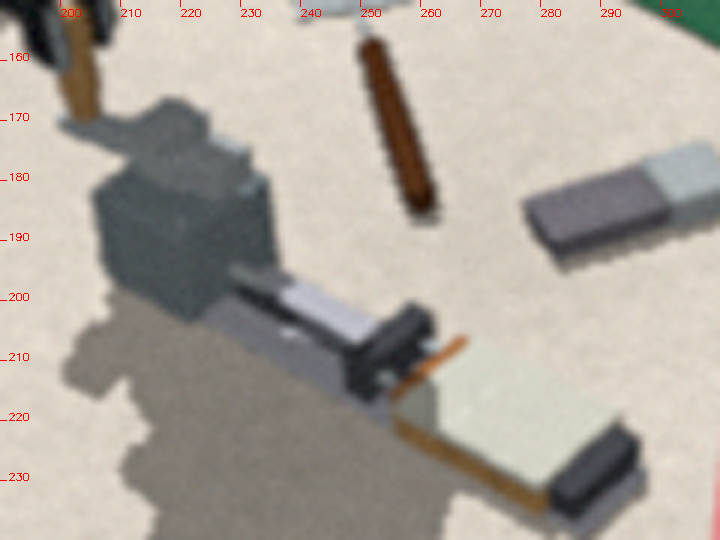

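View pics/w33.png

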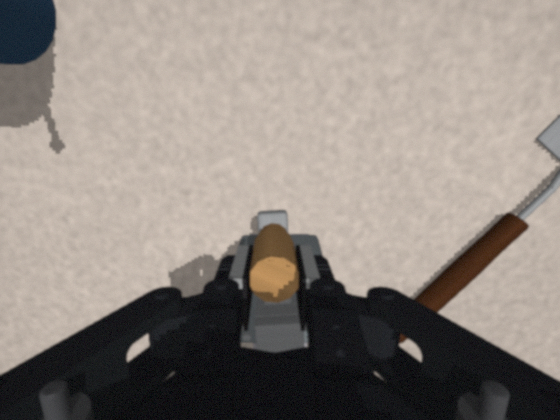

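>>> jog_arm(plan=[0,0,0,0,0,0,0,0,0,0,0,0,0,0,0,0,0,0,0,0,0,0,0,0,0,0,0,0,0,0,-8,0], grip=85)

```text
time_s: 65.9
tcp_pos: [0.5056, 0.327, 0.1197]
orientation: [2.108, 2.282, -0.095]
force: [-1.2, 0.5, 0.4]
finger_gap: 0.0851
```

>>> jog_arm(plan=[0,0,-12,0,0,0,-12,0,0,0,-12,0,0,0,-12,0,0,0,-10,0,0,0,0,0])

```text
time_s: 66.4
tcp_pos: [0.507, 0.3315, 0.1843]
orientation: [2.108, 2.281, -0.092]
force: [0.0, 0.5, 0.2]
finger_gap: 0.085
```

>>> jog_arm(plan=[-12,0.4,0,0,-14,0.4,0,0,-14,0.4,0,0,-14,0.4,0,0,-11,0.4,0,0,0,0,0,0,0,0,0,0])

```text
time_s: 66.98
tcp_pos: [0.514, 0.2581, 0.1878]
orientation: [2.11, 2.28, -0.095]
force: [0.0, 1.1, -0.6]
finger_gap: 0.085
```

```bash
python3 -c "
from h import *
go(.518,.2645,.086,94.85);save('wrist','w34')"
```

```text
t66.98 tcp [0.514  0.2581 0.1878] yaw94.5 tilt4.00 gap0.0850 q6 1.86 F [ 0.   1.1 -0.6]
toolz [ -0.96  -3.88 -57.16]
shift [ 12.8   6.7 101.1] |102| twist -0.007 minrows 2.448594325820971
```

View pics/w34.png

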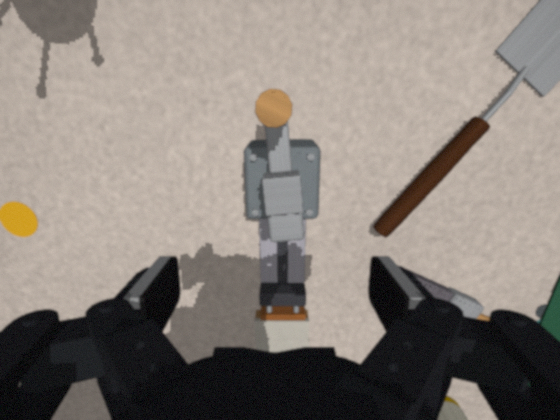

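>>> jog_arm(plan=[1.6,0.8,12,-0.013,1.6,0.8,12,-0.013,1.6,0.8,12,-0.013,1.6,0.8,12,-0.013,1.6,0.8,12,-0.013,1.6,0.8,12,-0.013,1.6,0.8,12,-0.013,1,0.8,8,-0.013])

```text
time_s: 67.7
tcp_pos: [0.5189, 0.2691, 0.0926]
orientation: [1.982, 2.395, -0.09]
force: [-1.0, -0.1, 0.2]
finger_gap: 0.0849
```

>>> jog_arm(plan=[0,0,0,0,0,0,0,0])

```text
time_s: 67.87
tcp_pos: [0.5177, 0.2695, 0.0906]
orientation: [1.981, 2.398, -0.094]
force: [-0.1, 0.3, 0.7]
finger_gap: 0.0851
```

```bash
python3 -c "
from h import *
go(.518,.2645,.086,100.5);save('wrist','w35')"
```

```text
t67.87 tcp [0.5177 0.2695 0.0906] yaw100.9 tilt3.86 gap0.0851 q6 1.77 F [-0.1  0.3  0.7]
toolz [ -0.89  -3.76 -57.17]
shift [-4.6 -0.5  5. ] |7| twist 0.008 minrows 0.1629305503224989
```

View pics/w35.png

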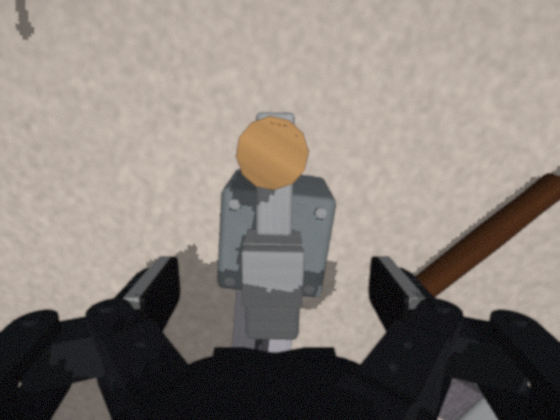

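>>> jog_arm(plan=[-2,-0.3,2,0,-2,-0.3,2,0,0,0,1,0,0,0,0,0])

```text
time_s: 68.25
tcp_pos: [0.5191, 0.2652, 0.0878]
orientation: [1.981, 2.396, -0.089]
force: [0.4, -0.7, -0.3]
finger_gap: 0.0851
```

>>> jog_arm(plan=[0,0,0,0,0,0,0,0,0,0,0,0,0,0,0,0,0,0,0,0,0,0,0,0,0,0,0,0,0,0,0,0], grip=20, force=60)

```text
time_s: 68.92
tcp_pos: [0.5184, 0.2648, 0.0892]
orientation: [1.981, 2.396, -0.09]
force: [0.0, 0.6, -0.2]
finger_gap: 0.0264
```

>>> jog_arm(plan=[0,0,0,0,0,0,0,0,0,0,0,0])

```text
time_s: 69.17
tcp_pos: [0.5184, 0.2648, 0.0892]
orientation: [1.981, 2.396, -0.09]
force: [-0.7, -0.6, 2.5]
finger_gap: 0.0263
```

```bash
python3 -c "
from h import *
go(.518,.2645,.086,100.5);save('wrist','w36')"
```

```text
t69.17 tcp [0.5184 0.2648 0.0892] yaw100.9 tilt3.78 gap0.0263 q6 1.76 F [-0.7 -0.6  2.5]
toolz [ -0.74  -3.7  -57.18]
shift [-0.  -0.4  3.2] |3| twist 0.006 minrows 0.07730403402074279
```

>>> jog_arm(plan=[-0.4,-0.1,-5,0,-0.4,-0.1,-6,0,-0.4,-0.1,-6,0,-0.6,-0.1,-8,0,-0.8,-0.1,-12,0,-0.8,0,-14,0,-0.8,0,-14,0,-0.8,0,-14,0])

```text
time_s: 69.88
tcp_pos: [0.5178, 0.2642, 0.1716]
orientation: [1.983, 2.398, -0.098]
force: [0.4, -0.4, -1.7]
finger_gap: 0.0263
```

>>> jog_arm(plan=[0,0,-14,0,0,0,-12,0,0,0,-6,0,0,0,0,0,0,0,0,0])

```text
time_s: 70.3
tcp_pos: [0.52, 0.267, 0.2115]
orientation: [1.981, 2.396, -0.088]
force: [-0.8, -0.6, -2.2]
finger_gap: 0.0266
```

```bash
python3 -c "
from h import *
go(.466,-.414,.17,-13.5);save('wrist','w37')
save('side','side9');crop('side9',190,150,310,240,6,'c26')
im=np.hstack([cv2.resize(cv2.imread('pics/w36.png'),(400,300)),cv2.resize(cv2.imread('pics/w37.png'),(400,300))]);im=np.vstack([im,cv2.resize(cv2.imread('pics/c26.png')[:270],(800,300))]);cv2.imwrite('pics/m1.png',im)"
```

```text
t70.30 tcp [0.52   0.267  0.2115] yaw100.9 tilt3.71 gap0.0266 q6 1.76 F [-0.8 -0.6 -2.2]
toolz [ -0.69  -3.65 -57.18]
shift [-654.9 -179.3   85.4] |684| twist 1.996 minrows 16.41128970422592
```

View pics/m1.png

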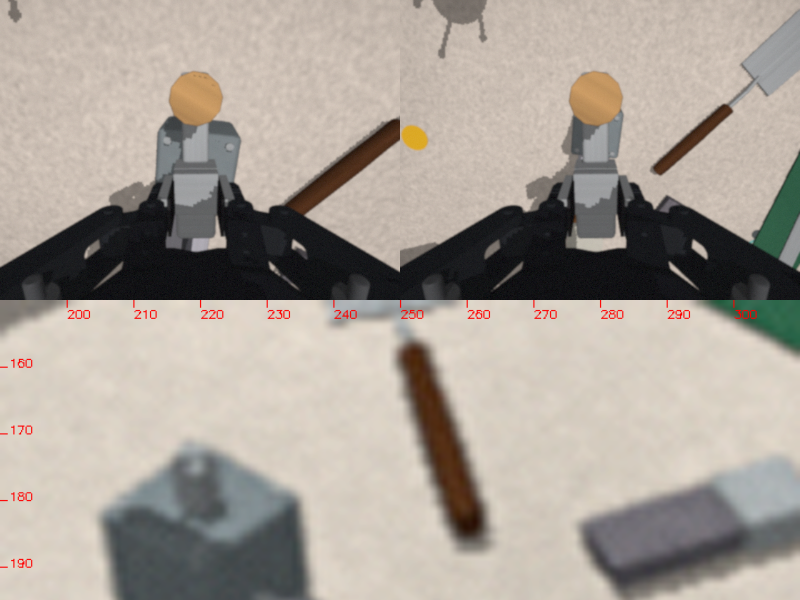

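>>> jog_arm(plan=[-16,-3.5,0,0,-25,-5.5,0,0,-26,-5.6,0,0,-26,-5.6,0,0,-26,-5.6,0,0,-26,-5.6,0,0,-26,-5.6,0,0,-26,-5.6,0,0])

```text
time_s: 71.07
tcp_pos: [0.5105, 0.0621, 0.2163]
orientation: [1.977, 2.411, -0.102]
force: [0.4, 1.1, -0.8]
finger_gap: 0.0265
```

>>> jog_arm(plan=[-26,-5.6,0,0,-26,-5.6,0,0,-26,-5.6,0,0,-26,-5.6,0,0,-26,-5.6,0,0,-26,-5.6,0,0,-26,-5.6,0,0,-26,-5.6,0,0])

```text
time_s: 71.73
tcp_pos: [0.5014, -0.1602, 0.2242]
orientation: [1.983, 2.419, -0.11]
force: [1.1, 0.0, -2.2]
finger_gap: 0.0262
```

>>> jog_arm(plan=[-26,-5.6,0,0,-26,-5.6,0,0,-26,-5.6,0,0,-26,-5.6,0,0,-26,-5.6,0,0,-26,-5.6,0,0,-26,-5.6,0,0,-26,-5.6,0,0])

```text
time_s: 72.4
tcp_pos: [0.4928, -0.3815, 0.2299]
orientation: [-1.99, -2.427, 0.111]
force: [0.2, -1.0, -1.8]
finger_gap: 0.0266
```

>>> jog_arm(plan=[-26,-5.6,0,0,-20,-5,0,0,0,0,0,-0.1,0,0,0,-0.1,0,0,0,-0.1,0,0,0,-0.1,0,0,0,-0.1,0,0,0,-0.1])

```text
time_s: 73.07
tcp_pos: [0.4859, -0.4363, 0.2217]
orientation: [-1.149, -2.884, 0.097]
force: [0.2, -1.0, -1.6]
finger_gap: 0.0264
```

>>> jog_arm(plan=[0,0,0,-0.1,0,0,0,-0.1,0,0,0,-0.1,0,0,0,-0.1,0,0,0,-0.1,0,0,0,0,0,0,0,0])

```text
time_s: 73.65
tcp_pos: [0.483, -0.4338, 0.2133]
orientation: [-0.354, -3.06, 0.065]
force: [0.1, 0.2, -2.4]
finger_gap: 0.0266
```

```bash
python3 -c "
from h import *
go(.5025,-.4316,.06,165)
g=load('w37');Rg=R.from_rotvec(load('w36')['r']).as_matrix();o=get_obs();Rn=R.from_rotvec(o['orientation']).as_matrix();up=Rn@Rg.T@[0,0,1];print('crank tilt',up[:2]*57.3)
P=o['tcp_pos'];
for dx in (71,0,-40): print(dx, (P+Rn@np.array([dx-2,0,24])/1000).round(4))
save('wrist','w38');save('top','top5');s=load('top5')
im=np.vstack([cv2.imread('pics/w38.png')]);cv2.imwrite('pics/m2.png',im)"
```

```text
t73.65 tcp [ 0.483  -0.4338  0.2133] yaw166.7 tilt4.25 gap0.0266 q6 -0.58 F [ 0.1  0.2 -2.4]
toolz [ -3.75  -1.99 -57.14]
shift [-27.   14.  151.5] |155| twist 0.030 minrows 3.7051631960144635
crank tilt [ 6.81284126 -0.20069625]
71 [ 0.4144 -0.4188  0.1932]
0 [ 0.4834 -0.4351  0.1892]
-40 [ 0.5222 -0.4443  0.187 ]
```

View pics/m2.png

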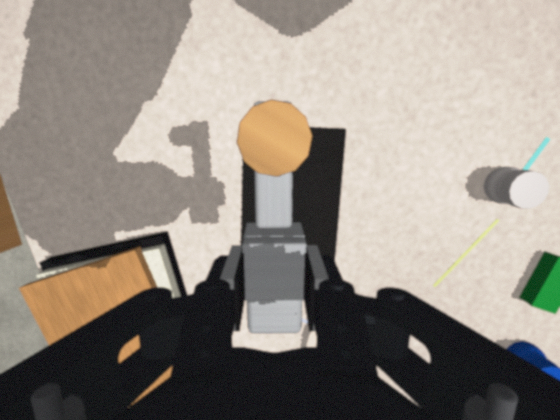

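>>> jog_arm(plan=[-2.7,1.4,14,0.003,-2.7,1.4,15,0.003,-2.7,1.4,15,0.003,-2.7,1.4,15,0.003,-2.7,1.4,15,0.003,-2.7,1.4,15,0.003,-2.7,1.4,15,0.003,-2.7,1.4,15,0.003])

```text
time_s: 74.42
tcp_pos: [0.5013, -0.4348, 0.0919]
orientation: [-0.427, -3.057, 0.075]
force: [0.3, 0.0, -2.2]
finger_gap: 0.0267
```

>>> jog_arm(plan=[-2.7,1.4,15,0,-2.7,1.4,14,0,0,0,0,0,0,0,0,0])

```text
time_s: 74.75
tcp_pos: [0.5044, -0.433, 0.0574]
orientation: [-0.44, -3.051, 0.07]
force: [-0.5, -0.4, -0.6]
finger_gap: 0.0263
```

```bash
python3 -c "
from h import *
go(.5025,-.4316,.032,165)
Rg=R.from_rotvec(load('w36')['r']).as_matrix();o=get_obs();Rn=R.from_rotvec(o['orientation']).as_matrix();up=Rn@Rg.T@[0,0,1];print('crank tilt',up[:2]*57.3)
save('wrist','w39')"
```

```text
t74.75 tcp [ 0.5044 -0.433   0.0574] yaw163.5 tilt4.21 gap0.0263 q6 -0.50 F [-0.5 -0.4 -0.6]
toolz [ -3.65  -2.1  -57.15]
shift [ 0.9  2.2 25.4] |25| twist -0.026 minrows 0.611187091383168
crank tilt [ 6.59158099 -0.26477708]
```

View pics/w39.png

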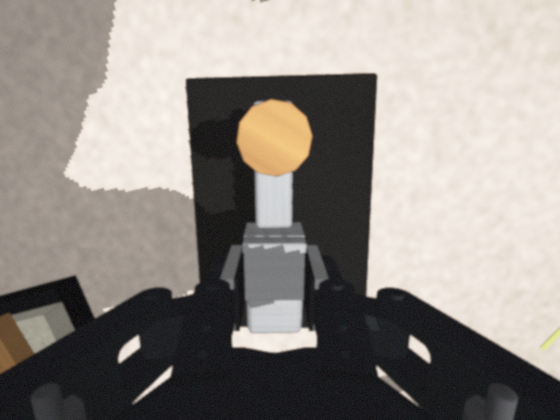

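>>> jog_arm(plan=[0.8,0.5,6,0,0.8,0.5,6,0,0.8,0.5,6,0,0.8,0.5,5,0,0,0,0,0])

```text
time_s: 75.22
tcp_pos: [0.5009, -0.4323, 0.0359]
orientation: [-0.444, -3.054, 0.075]
force: [-0.4, -0.8, -2.1]
finger_gap: 0.0265
```

>>> jog_arm(plan=[0,0,2,0,0,0,2,0,0,0,2,0,0,0,0,0], force=22)

```text
time_s: 75.55
tcp_pos: [0.5006, -0.4329, 0.0302]
orientation: [-0.445, -3.055, 0.075]
force: [-0.7, 1.1, 1.7]
finger_gap: 0.0266
```

>>> jog_arm(plan=[0,0,0,0,0,0,0,0,0,0,0,0,0,0,0,0,0,0,0,0,0,0,0,0,0,0,0,0,0,0,0,0], grip=85)

```text
time_s: 76.22
tcp_pos: [0.5017, -0.434, 0.0314]
orientation: [-0.445, -3.057, 0.078]
force: [0.3, -0.1, -0.1]
finger_gap: 0.0848
```

>>> jog_arm(plan=[0,0,-5,0,0,0,-10,0,0,0,-14,0,0,0,-16,0,0,0,-16,0,0,0,-16,0,0,0,-16,0,0,0,-16,0])

```text
time_s: 76.88
tcp_pos: [0.5068, -0.4274, 0.1462]
orientation: [-0.445, -3.053, 0.074]
force: [-1.2, -0.3, -1.1]
finger_gap: 0.0849
```

>>> jog_arm(plan=[0,0,-16,0,0,0,-16,0,0,0,-10,0,0,0,0,0])

```text
time_s: 77.22
tcp_pos: [0.5111, -0.4265, 0.1986]
orientation: [-0.445, -3.06, 0.082]
force: [0.5, -0.2, -1.0]
finger_gap: 0.0851
```

```bash
python3 -c "
from h import *
go(.5025,-.4316,.2,165)
save('wrist','w40');save('top','top6');save('side','side10');crop('top6',190,185,310,255,4,'c27')
im=np.zeros((600,800,3),np.uint8)
im[:300,:400]=cv2.resize(cv2.imread('pics/w40.png'),(400,300))
im[:300,400:]=cv2.resize(cv2.imread('pics/side10.png'),(400,300))
im[300:,:400]=cv2.resize(cv2.imread('pics/side10.png')[160:250,200:320],(400,300),interpolation=2)
im[300:580,400:]=cv2.resize(cv2.imread('pics/c27.png'),(400,280))
cv2.imwrite('pics/m3.png',im)"
```

```text
t77.22 tcp [ 0.5111 -0.4265  0.1986] yaw163.4 tilt4.10 gap0.0851 q6 -0.48 F [ 0.5 -0.2 -1. ]
toolz [ -3.16  -2.6  -57.15]
shift [ 6.9 -7.4 -0.7] |10| twist -0.028 minrows 0.24251353641320914
```

View pics/m3.png

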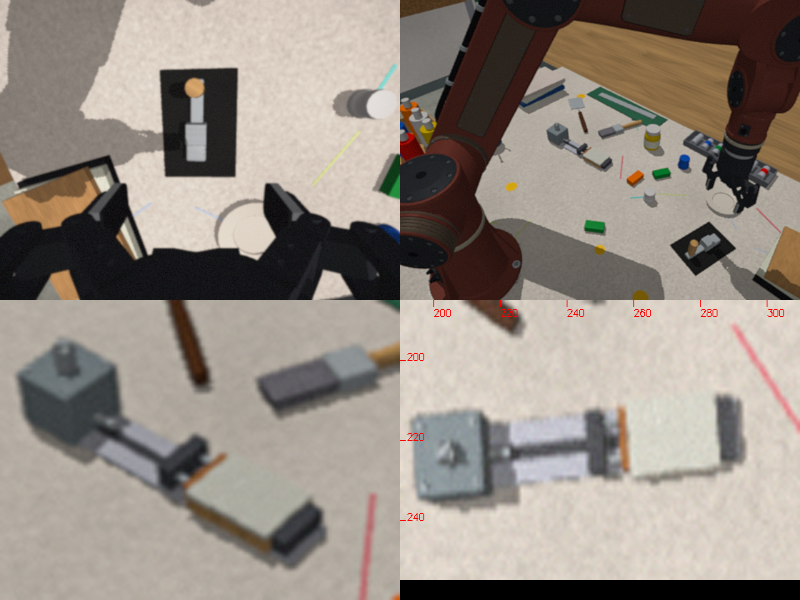

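Crank lies flat within its mat. The row is closed up, straight and tight, with the pad partly pushed in, and the gripper is clear of everything.

```bash
python3 -c "
from h import *
print(close_job())"
```

```text
the job is handed in; nothing more can be done
None
```

The job is handed in: the three white panels are clamped in a row, and the crank is back on its mat. I found three panels and left the green and orange look-alikes alone.

- **Panels:** each was picked up by its ends at 25 N and laid square on the bed. When I checked after about 0.65 of a turn of winding, two of them had shifted along the row and turned slightly. I put the crank down, squared those two up with a 20 N pinch, then carried on.
- **Winding:** I turned the knob about 4.74 turns clockwise in total. Allowing for the play between crank and shaft, I work out the pad at about 9.5 mm, with its stop at 22 mm. I did not measure the pad directly.
- **Crank:** it lies flat on the mat, but turned about 180° from how it started. It was held at a tilt of roughly 6° just before release and settled flat.

**Last checks (at about 77 s of the 210 s allowed):**
- The top and side views show the three panels closed up, with their ends in line as far as the pixels show.
- The pad is pushed in partway, and the shaft is free.
- The bystanders I could see look unmoved.
- The gripper is open, about 0.2 m up and clear of everything.
- The highest force printed after a move was about 20 N. I only read the force between moves.
- The tool drifted up to about 4.6° off vertical during the run.

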